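Load the brass dies and index the carrier to the strike station

ROBOT

A 6-joint arm with a two-finger parallel gripper is mounted at the origin on the work surface. World frame = base frame: x ahead of the robot, y to its left, z up, the work surface at z = 0. Lengths are in mm, angles in rad, forces in N, time in s.
With the tool pointing down it reaches from about 250 to 800 mm from the base axis. Payload 3.9 kg.
Tool frame: the origin (TCP) lies midway between the tips of the shut fingers; the grasp point (between the pads) lies 19 mm behind it (bot.grasp_offset is the distance from the TCP to the grasp point, in mm); z points along the fingers, y is the line along which they close (so a half turn about z gives the same grasp; the last joint's range is limited). The gripper opens to 85 mm and grips with 20 to 120 N. Pads are 22 mm wide; open, the fingers measure 114 mm over their backs; the gripper's body (76 mm by 85 mm) begins 54 mm behind the grasp point. The pads swing forward as they close: fully open they stand 13 mm farther back than shut.
Start: joints at [-1.308, 0.26, -0.138, 1.173, 0, 1.571], TCP at [136.383, -506.966, 231.304] pointing down, gripper open.
Joint ranges: [-2.78, 2.78], [-0.83, 1.72], [-1.28, 1.37], [-1.9, 2.12], [-1.57, 1.48], [-3.14, 3.14]. Speed limits (rad/s): [2.57, 2.57, 3.14, 3.14, 3.14, 3.14].

INTERFACE

Orientations are given as a unit quaternion [w, x, y, z].
In Python, from plant import state, snapshot, camera_info, close_job, bot gives the robot as it stands.
- The arm moves only by the tool drive_tool, never from a script. Its argument "targets" is a list of rows, each an object of numbers: "ax", "ay", "az": the turn, a rotation vector about the tool's x, y, z in degrees; "tx", "ty", "tz": the shift along the tool's x, y, z in cm; "hand": the closure in counts, from 0 (fully open) to 255 (shut). A call has 1 to 8 rows; each row shifts and turns the commanded pose from where the row before left it, along the tool's axes as they then stand; what a row does not reach is not made up. A row lasts 1/10 s, in which the tool goes at most 50 mm and 8.59 degrees, less where a joint would pass 70% of its speed; a pose out of reach is approached as far as the arm can. A call with a gripper value outside its range is refused whole. The fingers move at their own pace and stop on an object; the grip force is fixed at half the most. Time passes only in rows, so rows that do not move let the fingers close. It gives the time, the measured TCP pose, the force, the opening and the grip force at its end, in the units of the state.
- state(): the state, without advancing time (a new reading comes with each control period).
- snapshot(name): name is "scene" or "top" or "wrist"; returns (picture, depth): 400x640x3 uint8, red, green, blue; 400x640 float32, mm along the optical axis (not along the pixel's ray), 0 where there is no reading.
- camera_info(name): a dict with "fx", "fy", "cx", "cy" (pixels), "k1" (the pictures are not rectified: a ray, as slopes to the right and down, at radius r is drawn at 1 + k1 r^2 times it, then the intrinsics apply), "view" (4x4, takes a point from world to camera coordinates). Camera axes: x right, y down, z forward; pixel columns grow to the right and rows downward; lengths in mm; the calibration is good to about 2 mm. A picture is of the moment at which its call begins: read the wrist's pose just before it. camera_info takes no time and is no camera call; for the wrist camera it gives the pose at the moment of the call.
- close_job(): hands the job in; it is judged then, once.
The state is a dict: "clock": time; "joint_pos": joint angles; "qvel": joint speeds; "joint_efforts": joint torques, N m; "ee_pos": TCP position; "orientation": TCP orientation; "ft_force": force on the tool from outside, world axes, zero at the start; "moment": the same for the moment, N m; "finger_gap": finger opening in mm; "grasp_force": force on a finger pad.
Only numpy, scipy, OpenCV 4.12 (cv2) and the standard library are available. Lean on these libraries where they do the work, as an engineer would, in place of code of your own. Each camera call takes 0.05 s, during which the arm holds its last target. There are 200 camera calls.

TASK

Lift the worn dark steel dies out of the blue carrier and lay them in the orange scrap tray, and load every brass stamping die that lies on the bench into the carrier's pockets, one to a pocket and in any pocket, flat on the pocket floor with the relief face up, all while the carrier is still locked at its loading station. Then free the carrier by pressing the red stop knob down and turning it clockwise to its other end, where it springs up; push the carrier by its post along the rail exactly one station, until it clicks into the strike station (not past it); and press and turn the knob back until it springs up again and the carrier is locked. At the end every brass die must be sitting in a pocket and every worn one in the tray; leave the tools and tins around the slide where they are.

Things in the scene. Friction and masses are not known exactly. Their poses are not given: they have to be found in the camera images.
- die_a: brass stamping die, a solid block 22 (own x) x 32 (own y) x 28 mm high, 165 g, with dark relief bars on its top face; origin: centre of its underside, z up out of the relief face. Starts upright on the bench, at any yaw within about 0.6 rad; absent in some starts
- die_b: brass stamping die, a solid block 22 (own x) x 32 (own y) x 28 mm high, 165 g, with dark relief bars on its top face; origin: centre of its underside, z up out of the relief face. Starts upright on the bench, at any yaw within about 0.6 rad; absent in some starts
- die_c: brass stamping die, a solid block 22 (own x) x 32 (own y) x 28 mm high, 165 g, with dark relief bars on its top face; origin: centre of its underside, z up out of the relief face. Starts upright on the bench, at any yaw within about 0.6 rad; absent in some starts
- die_d: brass stamping die, a solid block 22 (own x) x 32 (own y) x 28 mm high, 165 g, with dark relief bars on its top face; origin: centre of its underside, z up out of the relief face. Starts upright on the bench, at any yaw within about 0.6 rad; absent in some starts
- worn_a: worn die, dark steel with a red stripe on its top, same size as a brass die (22 x 32 x 28 mm, 150 g), starts upright in a pocket of the carrier, long side along the rail; origin: centre of its underside; absent in some starts
- worn_b: worn die, dark steel with a red stripe on its top, same size as a brass die (22 x 32 x 28 mm, 150 g), starts upright in a pocket of the carrier, long side along the rail; origin: centre of its underside; absent in some starts
- scrap_tray: fixed open orange tray, 110 (x) x 140 (y) x 30 mm high, wall and floor 4 mm; origin: centre of its underside on the bench. Yaw within 0.2 rad
- slide_base: fixed dark steel base of the slide, 100 mm wide (x), 420 long (y), plate 16 high; origin: centre of its underside on the bench; +y: the way the carrier is pushed. Grey knob housing towards the robot (x -134 to -58, y -32 to 32, 34 mm high). Yaw within 0.12 rad. White mark on its far edge: loading station; yellow: strike station (the carrier's white mark comes to them)
- carrier (a joint): blue carrier (86 mm wide, 211 long, underside 24 mm up) on the rail, m along slide_base +y: 0 loading station (start), 0.130 strike station, 0.170 rail end. Spring detents take about 10 N to enter or leave and draw it in over the last 4 mm; elsewhere it slides at about 1.5 N and stays put. The knob's bolt locks it at a station and goes in only when it is within 3 mm of one
- pocket1 (a point): pocket 1 of 4 on the carrier (1 next to the post, 45 mm apart along the rail): a white floor 30 (slide_base x) x 40 (y) mm with blue walls 8 mm high. Point: centre of the floor, 32 mm above the bench; axes as slide_base. It travels with the carrier and takes one die, long side along the rail (y)
- pocket2 (a point): pocket 2 of 4 on the carrier (1 next to the post, 45 mm apart along the rail): a white floor 30 (slide_base x) x 40 (y) mm with blue walls 8 mm high. Point: centre of the floor, 32 mm above the bench; axes as slide_base. It travels with the carrier and takes one die, long side along the rail (y)
- pocket3 (a point): pocket 3 of 4 on the carrier (1 next to the post, 45 mm apart along the rail): a white floor 30 (slide_base x) x 40 (y) mm with blue walls 8 mm high. Point: centre of the floor, 32 mm above the bench; axes as slide_base. It travels with the carrier and takes one die, long side along the rail (y)
- pocket4 (a point): pocket 4 of 4 on the carrier (1 next to the post, 45 mm apart along the rail): a white floor 30 (slide_base x) x 40 (y) mm with blue walls 8 mm high. Point: centre of the floor, 32 mm above the bench; axes as slide_base. It travels with the carrier and takes one die, long side along the rail (y)
- post_grip (a point): the push post on the carrier's trailing (-y) end: upright black bar with red top, 24 (x) x 16 (y) mm, top 100 mm above the bench. Point: on its axis, 14 mm below its top; axes as slide_base. It can be pushed or pinched from above; a die in pocket 1 stands 13 mm beside it and reaches 60 mm above the bench
- knob_press (a joint): how far the red stop knob is pressed down, m: 0 up, 0.007 bottom. Spring: about 3 N at the top, 8 N at the bottom. It turns only when pressed more than 4 mm, stays down between its ends, springs up by itself at either end
- stop_knob (a joint): angle of the red stop knob, rad, growing clockwise seen from above: 0 = locked (bar along slide_base x, white line pointing to the carrier, brass bolt in the carrier's notch), 1.2 = free (bolt drawn back). It can be pressed and turned only between these ends
- knob_grip (a point): on the knob's axis, 6 mm below the top of its grip bar (bar 44 long x 14 wide x 28 mm high on a disc of 44 mm diameter; bar top 79 mm above the bench when up, disc top 28 mm lower). Its x axis runs along the bar towards the white line's end and turns with the knob
- tin: bystander: flat round steel tin, 56 mm across, 24 mm high
- mallet: bystander: wooden mallet head standing on its end, 82 mm across, 115 mm high, with a handle sticking out sideways 55 mm up; 180 mm long; origin under the head
- jar: bystander: amber glass jar, 44 mm across, 60 mm high
- brush: bystander: brush lying, 200 mm long
- wood_slug: bystander: wooden block 40 x 60 x 22 mm
- loupe: bystander: black loupe, 38 mm across, 36 mm high
Mind the look-alikes: they are no part of the job. What is shaped like the worn_a but turquoise is not meant.

How it is judged:
By the outcome, as a careful person would: the job done as asked, in the order asked, and still so for the second after the job is handed in, with the robot touching nothing.
Of worn_a, worn_b only 1 to 2 are there at a start; the rules pass over those that are not, and their reading is None.
Of die_a, die_b, die_c, die_d only 2 to 4 are there at a start; the rules pass over those that are not, and their reading is None.
At some moment in a run one of die_a, die_b, die_c, die_d may be knocked a few centimetres aside while the robot is not near it.
Once in a run the grip may slacken for a moment while it holds something.
It also fails if it takes over 210 s, if anything falls off the work surface, if the arm or the gripper's body presses on something with over 40 N, if the wrist force passes 120 N, or if a joint passes its speed limit or range.

## Working session

There is one attempt and no reset: what is moved stays moved. The work goes in short steps, Python scripts to look and compute and a tool call to move; the robot and the scene stay as the last step left them, time stands still between calls to the robot, and variables do not carry over. Pictures are saved under pics/ and viewed, at most 14 in all, crops included, and the job is handed in when it is done.

Besides the shell and the picture viewer there is one more tool, called after "Request:" as name([rows], argument=value, ...), one row to a line, values as JSON. drive_tool: Moves the arm, as the interface text tells. Its arguments: {"type":"object","properties":{"targets":{"type":"array"}},"required":["targets"]}

```bash
ls; mkdir -p pics
python3 - <<'E'
from plant import state, snapshot, camera_info, bot
import cv2, numpy as np
s=state(); print({k:np.round(v,3).tolist() for k,v in s.items()})
for n in("top","scene"):
    c=camera_info(n); print(n,{k:(np.round(v,3).tolist()) for k,v in c.items()})
    p,d=snapshot(n); cv2.imwrite(f"pics/{n}0.png",p[:,:,::-1]); np.save(f"pics/{n}0.npy",d)
print(bot.grasp_offset,[a for a in dir(bot) if a[0]!='_'])
E
```

```text
pics
{'clock': 0.0, 'joint_pos': [-1.308, 0.261, -0.139, 1.173, -0.0, 1.571], 'qvel': [-0.0, 0.002, -0.001, -0.001, 0.001, 0.0], 'joint_efforts': [-0.001, -40.568, 25.392, 0.019, 0.0, -0.0], 'ee_pos': [136.213, -506.329, 230.47], 'orientation': [-0.001, 0.991, 0.131, -0.0], 'ft_force': [0.632, -0.039, 0.28], 'moment': [0.038, -0.011, 0.021], 'grasp_force': 0.0, 'finger_gap': 85.22}
top {'fx': 456.227, 'fy': 456.227, 'cx': 315.305, 'cy': 198.483, 'k1': -0.001, 'view': [[0.027, -1.0, -0.003, 11.756], [-0.982, -0.026, -0.188, 599.488], [0.188, 0.008, -0.982, 1530.252], [0.0, 0.0, 0.0, 1.0]]}
scene {'fx': 437.649, 'fy': 437.649, 'cx': 321.473, 'cy': 204.308, 'k1': -0.038, 'view': [[0.005, 1.0, -0.005, -4.71], [0.779, -0.007, -0.627, -380.173], [-0.627, -0.001, -0.779, 1552.496], [0.0, 0.0, 0.0, 1.0]]}
18.700000000000003 ['PlanningError', 'grasp_offset']
```

View pics/top0.png

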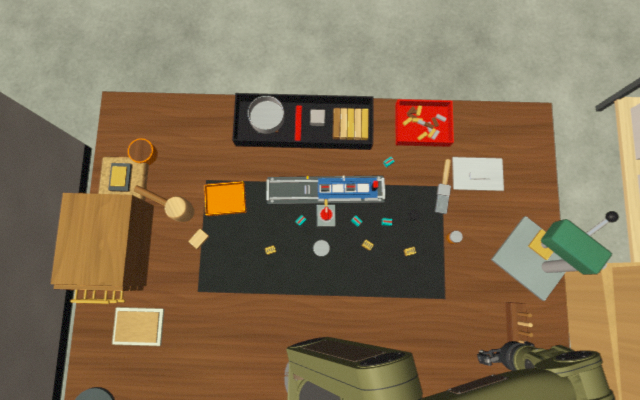

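View pics/scene0.png

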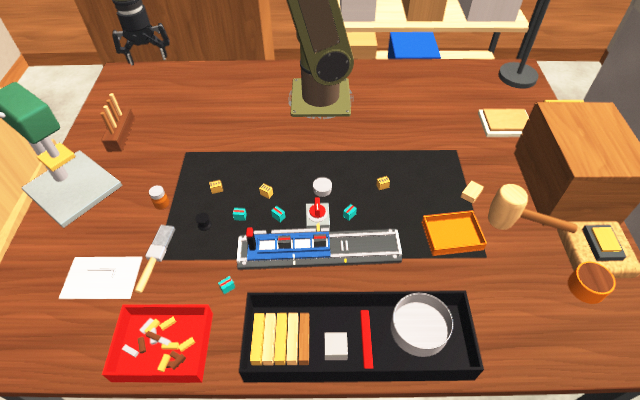

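```bash
cat > h.py <<'E'
import numpy as np, cv2
from plant import state, snapshot, camera_info
from scipy.spatial.transform import Rotation as R
def ray(ci,u,v):
    x=(u-ci['cx'])/ci['fx'];y=(v-ci['cy'])/ci['fy'];a,b=x,y
    for _ in range(8):
        f=1+ci['k1']*(a*a+b*b);a,b=x/f,y/f
    return a,b
def atz(ci,u,v,z):
    a,b=ray(ci,u,v);V=np.array(ci['view']);Rm,t=V[:3,:3],V[:3,3]
    c=-Rm.T@t;d=Rm.T@np.array([a,b,1.]);return c+d*(z-c[2])/d[2]
def proj(ci,p):
    V=np.array(ci['view']);q=V[:3,:3]@np.array(p,float)+V[:3,3];a,b=q[0]/q[2],q[1]/q[2];f=1+ci['k1']*(a*a+b*b)
    return np.array([ci['cx']+ci['fx']*a*f,ci['cy']+ci['fy']*b*f])
def brass(img):
    h=cv2.cvtColor(img,cv2.COLOR_RGB2HSV)
    return cv2.inRange(h,(16,90,110),(32,255,255))
def pose():
    s=state();w,x,y,z=s['orientation'];return np.array(s['ee_pos']),R.from_quat([x,y,z,w]),s
E
python3 - <<'E'
from h import *
p=cv2.imread('pics/top0.png'); c=camera_info('top')
crop=p[150:270,190:450]; cv2.imwrite('pics/c0.png',cv2.resize(crop,None,fx=3,fy=3,interpolation=cv2.INTER_CUBIC))
for n,u,v,z in [('d1',270,250,28),('d2',367,245,28),('d3',410,252,28),('knob',326,214,79),('post',375.5,184,100),('tray',225,198,15),('baseL',268,190,16),('baseR',385,190,16),('tin',321,248,24)]:
    print(n,atz(c,u,v,z).round(0))
E
```

```text
d1 [418. 180.  28.]
d2 [ 445. -156.   28.]
d3 [ 425. -305.   28.]
knob [542. -10.  79.]
post [ 646. -176.  100.]
tray [600. 351.  15.]
baseL [633. 199.  16.]
baseR [ 644. -220.   16.]
tin [430.   4.  24.]
```

View pics/c0.png

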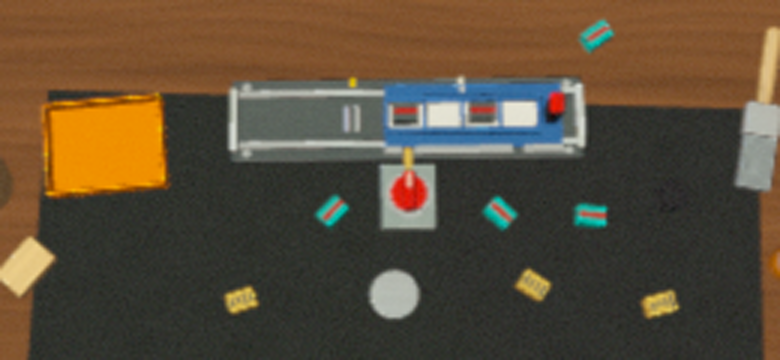

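Request:
drive_tool([
  {"az":-8.5},
  {"az":-8.5},
  {"az":-8.5},
  {"az":-8.5},
  {"az":-8.5},
  {"az":-8.5},
  {"az":-8.5},
  {"az":-8.5},
])

```text
validation failed for argument at $.ta...
```

Request:
drive_tool([
  {"ax":0,"ay":0,"az":-8.5,"tx":0,"ty":0,"tz":-0.5,"hand":0},
  {"ax":0,"ay":0,"az":-8.5,"tx":0,"ty":0,"tz":-0.5,"hand":0},
  {"ax":0,"ay":0,"az":-8.5,"tx":0,"ty":0,"tz":0,"hand":0},
  {"ax":0,"ay":0,"az":-8.5,"tx":0,"ty":0,"tz":0,"hand":0},
  {"ax":0,"ay":0,"az":-8.5,"tx":0,"ty":0,"tz":0,"hand":0},
  {"ax":0,"ay":0,"az":-8.5,"tx":0,"ty":0,"tz":0,"hand":0},
  {"ax":0,"ay":0,"az":-8.5,"tx":0,"ty":0,"tz":0,"hand":0},
  {"ax":0,"ay":0,"az":-8.5,"tx":0,"ty":0,"tz":0,"hand":0},
])

```text
clock: 0.9
ee_pos: [136.3, -506.6, 240.8]
orientation: [-0.0, 0.747, 0.665, 0.0]
ft_force: [-0.3, -0.2, -0.3]
finger_gap: 85.0
grasp_force: 0.0
```

Request:
drive_tool([
  {"ax":0,"ay":0,"az":-8.1,"tx":0,"ty":0,"tz":0,"hand":0},
  {"ax":0,"ay":0,"az":0,"tx":3.5,"ty":3.5,"tz":0,"hand":0},
  {"ax":0,"ay":0,"az":0,"tx":3.5,"ty":3.5,"tz":0,"hand":0},
  {"ax":0,"ay":0,"az":0,"tx":3.5,"ty":3.5,"tz":0,"hand":0},
  {"ax":0,"ay":0,"az":0,"tx":3.5,"ty":3.5,"tz":0,"hand":0},
  {"ax":0,"ay":0,"az":0,"tx":3.5,"ty":3.5,"tz":0,"hand":0},
  {"ax":0,"ay":0,"az":0,"tx":3.5,"ty":3.5,"tz":0,"hand":0},
  {"ax":0,"ay":0,"az":0,"tx":3.5,"ty":3.5,"tz":0,"hand":0},
])

```text
clock: 1.7
ee_pos: [377.2, -255.3, 241.1]
orientation: [-0.0, 0.7, 0.714, -0.0]
ft_force: [0.6, -0.9, 0.4]
finger_gap: 85.7
grasp_force: 0.0
```

Request:
drive_tool([
  {"ax":0,"ay":0,"az":0,"tx":3.5,"ty":3.5,"tz":0,"hand":0},
  {"ax":0,"ay":0,"az":0,"tx":3.5,"ty":3.5,"tz":0,"hand":0},
  {"ax":0,"ay":0,"az":0,"tx":3.5,"ty":3.5,"tz":0,"hand":0},
  {"ax":0,"ay":0,"az":0,"tx":3.5,"ty":3.5,"tz":0,"hand":0},
  {"ax":0,"ay":0,"az":0,"tx":3.5,"ty":3.5,"tz":0,"hand":0},
  {"ax":0,"ay":0,"az":0,"tx":0,"ty":0,"tz":0,"hand":0},
  {"ax":0,"ay":0,"az":0,"tx":0,"ty":0,"tz":0,"hand":0},
])

```text
clock: 2.4
ee_pos: [547.8, -77.6, 240.4]
orientation: [-0.001, 0.699, 0.715, -0.001]
ft_force: [-0.2, -0.7, 0.3]
finger_gap: 85.2
grasp_force: 0.0
```

Run:
```python
from h import *
p,r,s=pose(); print(p.round(1),r.as_matrix().round(3).tolist(),s['joint_pos'],s['clock'])
c=camera_info('wrist'); im,d=snapshot('wrist'); print(np.round(c['view'],3).tolist(),c['fx'],c['k1'])
cv2.imwrite('pics/w1.png',im[:,:,::-1]); np.savez('pics/w1.npz',d=d,c=c)
for v in (100,200,300): print([atz(c,u,v,32).round(0).tolist() for u in (20,320,620)])
```

```text
[547.8 -77.6 240.4] [[-0.023, 1.0, -0.002], [1.0, 0.023, -0.0], [-0.0, -0.002, -1.0]] [-1.40410965e-01  3.06782172e-01 -4.80300885e-02  1.21796171e+00
 -3.68269100e-04  1.40772515e+00] 2.4
[[1.0, 0.022, -0.002, -545.535], [0.021, -0.945, 0.327, -130.573], [0.005, -0.327, -0.945, 362.894], [0.0, 0.0, 0.0, 1.0]] 276.35818169303366 -0.02727855694287191
[[172.0, 8.0, 32.0], [546.0, 12.0, 32.0], [917.0, 24.0, 32.0]]
[[128.0, -124.0, 32.0], [548.0, -115.0, 32.0], [967.0, -106.0, 32.0]]
[[66.0, -297.0, 32.0], [552.0, -279.0, 32.0], [1035.0, -275.0, 32.0]]
```

View pics/w1.png

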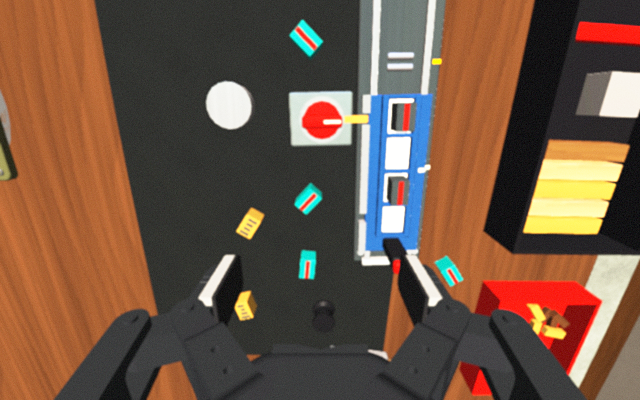

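```bash
cat >> h.py <<'E'
def blobs(m,amin,amax,ci,z):
    out=[]
    for c in cv2.findContours(m,cv2.RETR_EXTERNAL,cv2.CHAIN_APPROX_NONE)[0]:
        a=cv2.contourArea(c)
        if amin<a<amax:
            w=np.array([atz(ci,*q[0],z)[:2] for q in c],np.float32)
            (x,y),(l,s),an=cv2.minAreaRect(w); cc=c[:,0].mean(0)
            if l<s: l,s,an=s,l,an+90
            out.append((cc.round(0).tolist(),round(x,1),round(y,1),round(l,1),round(s,1),round((an+0)%180,1)))
    return out
E
python3 - <<'E'
from h import *
im=cv2.imread('pics/w1.png')[:,:,::-1]; c=np.load('pics/w1.npz',allow_pickle=True)['c'].item()
h=cv2.cvtColor(im,cv2.COLOR_RGB2HSV)
W=cv2.inRange(h,(0,0,205),(180,40,255)); W[:, :370]=0; W[:,430:]=0; 
print('white',blobs(W,60,3000,c,32))
b=brass(im); b[:,:200]=0; b[:,280:]=0
print('brass',blobs(b,80,2000,c,28))
r=cv2.inRange(h,(0,150,100),(8,255,255))|cv2.inRange(h,(172,150,100),(180,255,255))
print('red60',blobs(r,20,3000,c,60));print('redknob',blobs(r,500,3000,c,51))
y=cv2.inRange(h,(24,150,150),(34,255,255)); print('yel',blobs(y,10,400,c,16))
print('whitemarkpts',atz(c,423,168,40))
cv2.imwrite('pics/c1.png',cv2.resize(im[40:280,230:450,::-1],None,fx=2.5,fy=2.5,interpolation=cv2.INTER_CUBIC))
E
```

```text
white [([378.0, 260.0], 636.8, -206.1, 27.1, 13.4, 1.1), ([421.0, 275.0], 704.8, -234.3, 107.7, 17.1, 117.8), ([393.0, 219.0], 649.3, -141.0, 39.4, 30.7, 92.1), ([391.0, 182.0], 647.1, -94.9, 38.8, 30.3, 91.3), ([397.0, 153.0], 645.6, -49.1, 39.9, 30.5, 91.9), ([396.0, 115.0], 643.5, -3.7, 41.3, 29.7, 91.5), ([400.0, 66.0], 637.3, 52.5, 29.4, 5.3, 1.7), ([400.0, 54.0], 637.2, 64.2, 29.0, 5.2, 1.7), ([427.0, 48.0], 667.7, 71.4, 96.4, 7.8, 92.4), ([375.0, 50.0], 607.5, 65.7, 103.9, 8.0, 92.3)]
brass [([245.0, 306.0], 432.2, -296.6, 55.0, 35.3, 102.1), ([250.0, 223.0], 450.3, -153.4, 47.7, 25.4, 58.4)]
red60 [([475.0, 380.0], 809.6, -412.4, 100.7, 31.9, 119.8), ([453.0, 277.0], 734.6, -213.9, 27.4, 3.3, 125.3), ([307.0, 270.0], 532.2, -207.8, 27.3, 3.1, 86.1), ([396.0, 266.0], 653.7, -199.1, 24.0, 10.9, 96.3), ([307.0, 202.0], 532.0, -109.1, 26.7, 3.6, 49.7), ([400.0, 193.0], 646.9, -93.6, 29.8, 6.7, 92.3), ([406.0, 117.0], 643.3, -4.1, 28.4, 6.7, 92.0), ([323.0, 120.0], 547.9, -9.3, 39.5, 39.3, 136.5), ([306.0, 38.0], 529.6, 72.5, 26.4, 3.5, 138.9), ([608.0, 33.0], 852.0, 89.5, 75.7, 19.3, 179.9)]
redknob [([475.0, 380.0], 816.9, -424.0, 103.5, 32.8, 119.8), ([323.0, 120.0], 547.9, -9.8, 40.6, 40.4, 136.5), ([608.0, 33.0], 860.5, 91.8, 77.8, 19.8, 179.9)]
yel [([554.0, 332.0], 963.0, -356.4, 39.4, 16.9, 168.1), ([537.0, 317.0], 922.4, -322.8, 65.4, 20.0, 115.1), ([243.0, 306.0], 425.7, -306.1, 51.6, 24.9, 94.0), ([248.0, 227.0], 444.7, -162.7, 33.6, 21.7, 58.3), ([353.0, 119.0], 588.5, -9.7, 18.1, 7.4, 1.4), ([363.0, 119.0], 600.9, -8.7, 9.2, 7.8, 12.4), ([436.0, 61.0], 685.4, 60.9, 10.2, 4.4, 1.9)]
whitemarkpts [678.44731566 -66.31469638  40.        ]
```

View pics/c1.png

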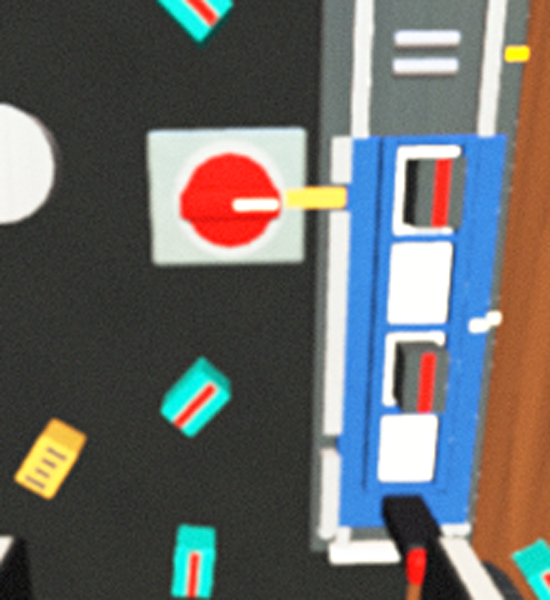

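Request:
drive_tool([
  {"ax":0,"ay":0,"az":-0.6,"tx":2.34,"ty":3.27,"tz":0,"hand":0},
  {"ax":0,"ay":0,"az":0,"tx":2.34,"ty":3.27,"tz":0,"hand":0},
  {"ax":0,"ay":0,"az":0,"tx":2.34,"ty":3.27,"tz":2,"hand":0},
  {"ax":0,"ay":0,"az":0,"tx":0,"ty":0,"tz":4.5,"hand":0},
  {"ax":0,"ay":0,"az":0,"tx":0,"ty":0,"tz":4.5,"hand":0},
  {"ax":0,"ay":0,"az":0,"tx":0,"ty":0,"tz":4,"hand":0},
  {"ax":0,"ay":0,"az":0,"tx":0,"ty":0,"tz":2,"hand":0},
  {"ax":0,"ay":0,"az":0,"tx":0,"ty":0,"tz":0,"hand":0},
])

```text
clock: 3.25
ee_pos: [639.6, -7.5, 67.5]
orientation: [-0.003, 0.697, 0.717, -0.003]
ft_force: [-0.4, -0.7, 0.1]
finger_gap: 85.5
grasp_force: 0.0
```

```bash
cat >> h.py <<'E'
def to(x,y,z=None,yaw=None):
    "tool-frame shift (cm) and az (deg) after first turning to yaw (deg)"
    p,r,s=pose();M=r.as_matrix();y0=np.degrees(np.arctan2(M[1,0],M[0,0]));yw=y0 if yaw is None else yaw
    a=np.radians(yw);d=np.array([x-p[0],y-p[1]])
    print('at',p.round(1),'yaw',round(y0,2),'az',round(y0-yw,1),'tx',round((d@[np.cos(a),np.sin(a)])/10,2),'ty',round((d@[np.sin(a),-np.cos(a)])/10,2),'tz',None if z is None else round((p[2]-z)/10,2),'gap',round(s['finger_gap'],1),'t',s['clock'],'tilt',M[:,2].round(3))
E
python3 -c "
from h import *
to(643.3,-4.1,43,91.95)
im,d=snapshot('wrist'); cv2.imwrite('pics/w2.png',im[:,:,::-1])"
```

```text
at [639.6  -7.5  67.5] yaw 91.62 az -0.3 tx 0.33 ty 0.39 tz 2.45 gap 85.5 t 3.25 tilt [-0.009 -0.    -1.   ]
```

View pics/w2.png

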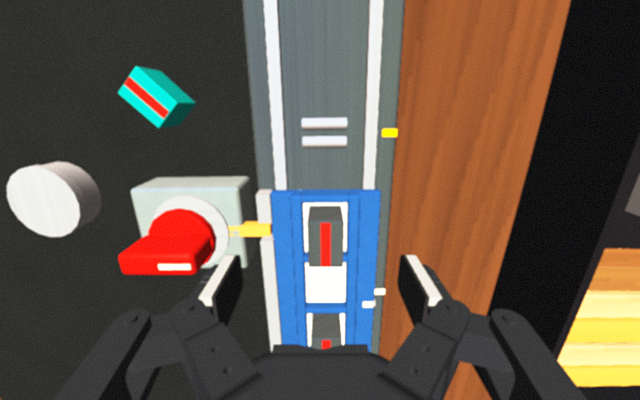

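Request:
drive_tool([
  {"ax":0,"ay":0,"az":-0.3,"tx":0.33,"ty":0.4,"tz":1.2,"hand":0},
  {"ax":0,"ay":0,"az":0,"tx":0,"ty":0,"tz":1.2,"hand":0},
  {"ax":0,"ay":0,"az":0,"tx":0,"ty":0,"tz":0,"hand":0},
  {"ax":0,"ay":0,"az":0,"tx":0,"ty":0,"tz":0,"hand":255},
  {"ax":0,"ay":0,"az":0,"tx":0,"ty":0,"tz":0,"hand":255},
  {"ax":0,"ay":0,"az":0,"tx":0,"ty":0,"tz":0,"hand":255},
  {"ax":0,"ay":0,"az":0,"tx":0,"ty":0,"tz":0,"hand":255},
  {"ax":0,"ay":0,"az":0,"tx":0,"ty":0,"tz":0,"hand":255},
])

```text
clock: 4.1
ee_pos: [646.8, -2.3, 48.0]
orientation: [-0.001, 0.694, 0.72, -0.001]
ft_force: [-2.2, -0.7, 4.5]
finger_gap: 20.7
grasp_force: 59.0
```

Request:
drive_tool([
  {"ax":0,"ay":0,"az":0,"tx":0,"ty":0,"tz":0,"hand":255},
  {"ax":0,"ay":0,"az":0,"tx":0,"ty":0,"tz":0,"hand":255},
])

```text
clock: 4.3
ee_pos: [646.8, -2.3, 47.9]
orientation: [-0.001, 0.694, 0.72, -0.001]
ft_force: [-4.4, 0.0, 4.2]
finger_gap: 20.4
grasp_force: 59.3
```

Request:
drive_tool([
  {"ax":0,"ay":0,"az":0,"tx":0,"ty":0,"tz":-1.5,"hand":255},
  {"ax":0,"ay":0,"az":0,"tx":0,"ty":0,"tz":-3,"hand":255},
  {"ax":0,"ay":0,"az":0,"tx":0,"ty":0,"tz":-3.5,"hand":255},
  {"ax":0,"ay":0,"az":0,"tx":1,"ty":0,"tz":-3,"hand":255},
  {"ax":0,"ay":0,"az":0,"tx":3,"ty":-0.5,"tz":0,"hand":255},
  {"ax":0,"ay":0,"az":0,"tx":4,"ty":-0.5,"tz":0,"hand":255},
  {"ax":0,"ay":0,"az":0,"tx":4,"ty":-0.5,"tz":0,"hand":255},
  {"ax":0,"ay":0,"az":0,"tx":4,"ty":-0.5,"tz":0,"hand":255},
])

```text
clock: 5.1
ee_pos: [621.8, 158.1, 157.2]
orientation: [0.0, 0.695, 0.719, 0.0]
ft_force: [0.4, 0.2, -2.0]
finger_gap: 20.2
grasp_force: 59.0
```

Request:
drive_tool([
  {"ax":0,"ay":0,"az":0,"tx":4,"ty":-0.5,"tz":0,"hand":255},
  {"ax":0,"ay":0,"az":0,"tx":4,"ty":-0.5,"tz":0,"hand":255},
  {"ax":0,"ay":0,"az":0,"tx":3,"ty":-0.5,"tz":0,"hand":255},
  {"ax":0,"ay":0,"az":0,"tx":0,"ty":0,"tz":0,"hand":255},
  {"ax":0,"ay":0,"az":0,"tx":0,"ty":0,"tz":0,"hand":255},
])

```text
clock: 5.6
ee_pos: [602.8, 266.8, 156.9]
orientation: [0.0, 0.694, 0.72, -0.0]
ft_force: [-0.9, -1.4, -2.0]
finger_gap: 20.2
grasp_force: 59.0
```

```bash
python3 -c "
from h import *
to(600,330,20,91.95)
c=camera_info('wrist');im,d=snapshot('wrist'); cv2.imwrite('pics/w3.png',im[:,:,::-1])
h=cv2.cvtColor(im,cv2.COLOR_RGB2HSV);m=cv2.inRange(h,(10,200,180),(22,255,255))
print(blobs(m,2000,90000,c,30))"
```

```text
at [602.8 266.8 156.9] yaw 92.15 az 0.2 tx 6.33 ty -0.07 tz 13.69 gap 20.2 t 5.6 tilt [-0.    -0.001 -1.   ]
[([320.0, 94.0], 599.6, 352.5, 141.7, 111.5, 96.5)]
```

View pics/w3.png

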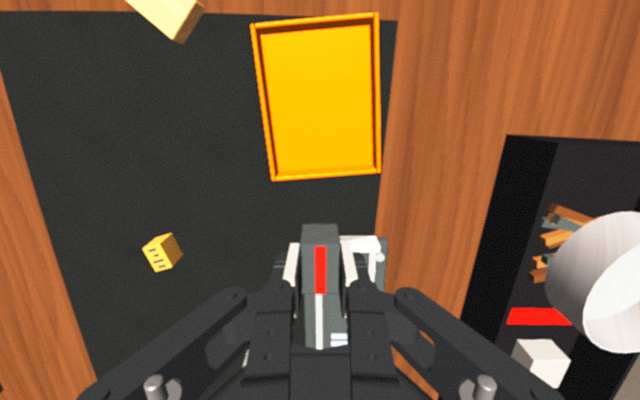

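Request:
drive_tool([
  {"ax":0,"ay":0,"az":-4.4,"tx":0,"ty":0,"tz":0,"hand":255},
  {"ax":0,"ay":0,"az":0,"tx":4,"ty":0.2,"tz":0,"hand":255},
  {"ax":0,"ay":0,"az":0,"tx":4,"ty":0.2,"tz":0,"hand":255},
  {"ax":0,"ay":0,"az":0,"tx":3.5,"ty":0.2,"tz":2,"hand":255},
  {"ax":0,"ay":0,"az":0,"tx":0,"ty":0,"tz":4,"hand":255},
  {"ax":0,"ay":0,"az":0,"tx":0,"ty":0,"tz":4,"hand":255},
  {"ax":0,"ay":0,"az":0,"tx":0,"ty":0,"tz":2.5,"hand":255},
  {"ax":0,"ay":0,"az":0,"tx":0,"ty":0,"tz":0,"hand":255},
])

```text
clock: 6.45
ee_pos: [593.3, 377.4, 27.2]
orientation: [-0.001, 0.667, 0.745, -0.005]
ft_force: [-1.2, -1.1, -2.0]
finger_gap: 20.7
grasp_force: 59.0
```

```bash
python3 -c "
from h import *
to(597,382,20,96.5)"
```

```text
at [593.3 377.4  27.2] yaw 96.34 az -0.2 tx 0.42 ty 0.42 tz 0.72 gap 20.7 t 6.45 tilt [-0.008 -0.006 -1.   ]
```

Request:
drive_tool([
  {"ax":0,"ay":0,"az":0,"tx":0,"ty":0,"tz":0.4,"hand":255},
  {"ax":0,"ay":0,"az":0,"tx":0,"ty":0,"tz":0.3,"hand":255},
  {"ax":0,"ay":0,"az":0,"tx":0,"ty":0,"tz":0,"hand":255},
])

```text
clock: 6.75
ee_pos: [597.6, 381.4, 27.0]
orientation: [0.0, 0.666, 0.746, 0.001]
ft_force: [0.0, 0.1, -0.8]
finger_gap: 20.2
grasp_force: 59.0
```

Request:
drive_tool([
  {"ax":0,"ay":0,"az":0,"tx":0,"ty":0,"tz":0,"hand":130},
  {"ax":0,"ay":0,"az":0,"tx":0,"ty":0,"tz":0,"hand":130},
  {"ax":0,"ay":0,"az":0,"tx":0,"ty":0,"tz":0,"hand":130},
  {"ax":0,"ay":0,"az":0,"tx":0,"ty":0,"tz":-3,"hand":130},
  {"ax":0,"ay":0,"az":0,"tx":0,"ty":0,"tz":-4,"hand":130},
  {"ax":0,"ay":0,"az":0,"tx":0,"ty":0,"tz":-4,"hand":130},
  {"ax":0,"ay":0,"az":0,"tx":0,"ty":0,"tz":0,"hand":0},
])

```text
clock: 7.45
ee_pos: [599.9, 383.7, 143.1]
orientation: [0.002, 0.666, 0.746, 0.006]
ft_force: [1.1, 0.2, 1.1]
finger_gap: 55.2
grasp_force: 0.0
```

```bash
python3 -c "
from h import *
to(647.2,-94.5,80,91.95)"
```

```text
at [599.9 383.7 143.1] yaw 96.47 az 4.5 tx -47.95 ty 3.1 tz 6.31 gap 55.2 t 7.45 tilt [ 0.011  0.007 -1.   ]
```

Request:
drive_tool([
  {"ax":0,"ay":0,"az":4.5,"tx":0,"ty":0,"tz":0,"hand":0},
  {"ax":0,"ay":0,"az":0,"tx":-4.4,"ty":0.28,"tz":0,"hand":0},
  {"ax":0,"ay":0,"az":0,"tx":-4.4,"ty":0.28,"tz":0,"hand":0},
  {"ax":0,"ay":0,"az":0,"tx":-4.4,"ty":0.28,"tz":0,"hand":0},
  {"ax":0,"ay":0,"az":0,"tx":-4.4,"ty":0.28,"tz":0,"hand":0},
  {"ax":0,"ay":0,"az":0,"tx":-4.4,"ty":0.28,"tz":0,"hand":0},
  {"ax":0,"ay":0,"az":0,"tx":-4.4,"ty":0.28,"tz":0,"hand":0},
  {"ax":0,"ay":0,"az":0,"tx":-4.4,"ty":0.28,"tz":0,"hand":0},
])

```text
clock: 8.25
ee_pos: [626.2, 72.4, 135.2]
orientation: [0.0, 0.695, 0.719, 0.0]
ft_force: [-0.3, 0.3, -0.9]
finger_gap: 85.1
grasp_force: 0.0
```

Request:
drive_tool([
  {"ax":0,"ay":0,"az":0,"tx":-4.4,"ty":0.28,"tz":0,"hand":0},
  {"ax":0,"ay":0,"az":0,"tx":-4.4,"ty":0.28,"tz":0,"hand":0},
  {"ax":0,"ay":0,"az":0,"tx":-4.4,"ty":0.28,"tz":0,"hand":0},
  {"ax":0,"ay":0,"az":0,"tx":-4,"ty":0.28,"tz":2,"hand":0},
  {"ax":0,"ay":0,"az":0,"tx":0,"ty":0,"tz":4,"hand":0},
  {"ax":0,"ay":0,"az":0,"tx":0,"ty":0,"tz":0,"hand":0},
  {"ax":0,"ay":0,"az":0,"tx":0,"ty":0,"tz":0,"hand":0},
  {"ax":0,"ay":0,"az":0,"tx":0,"ty":0,"tz":0,"hand":0},
])

```text
clock: 9.05
ee_pos: [644.5, -96.6, 77.0]
orientation: [0.001, 0.694, 0.72, 0.001]
ft_force: [0.2, -0.6, -0.1]
finger_gap: 85.6
grasp_force: 0.0
```

```bash
python3 -c "
from h import *
to(647.2,-94.5,43,91.95)"
```

```text
at [644.5 -96.6  77. ] yaw 92.04 az 0.1 tx 0.2 ty 0.28 tz 3.4 gap 85.6 t 9.05 tilt [ 0.002 -0.    -1.   ]
```

Request:
drive_tool([
  {"ax":0,"ay":0,"az":0,"tx":0.2,"ty":0.2,"tz":1.7,"hand":0},
  {"ax":0,"ay":0,"az":0,"tx":0,"ty":0,"tz":1.5,"hand":0},
  {"ax":0,"ay":0,"az":0,"tx":0,"ty":0,"tz":0,"hand":0},
  {"ax":0,"ay":0,"az":0,"tx":0,"ty":0,"tz":0,"hand":0},
  {"ax":0,"ay":0,"az":0,"tx":0,"ty":0,"tz":0,"hand":0},
])

```text
clock: 9.55
ee_pos: [646.6, -95.1, 45.1]
orientation: [0.001, 0.695, 0.719, 0.001]
ft_force: [-0.5, -0.4, 0.0]
finger_gap: 85.2
grasp_force: 0.0
```

Request:
drive_tool([
  {"ax":0,"ay":0,"az":0,"tx":0,"ty":0,"tz":0,"hand":255},
  {"ax":0,"ay":0,"az":0,"tx":0,"ty":0,"tz":0,"hand":255},
  {"ax":0,"ay":0,"az":0,"tx":0,"ty":0,"tz":0,"hand":255},
  {"ax":0,"ay":0,"az":0,"tx":0,"ty":0,"tz":0,"hand":255},
  {"ax":0,"ay":0,"az":0,"tx":0,"ty":0,"tz":0,"hand":255},
  {"ax":0,"ay":0,"az":0,"tx":0,"ty":0,"tz":0,"hand":255},
])

```text
clock: 10.15
ee_pos: [645.6, -95.5, 43.7]
orientation: [0.0, 0.695, 0.719, 0.0]
ft_force: [-1.2, 0.4, 2.6]
finger_gap: 20.9
grasp_force: 59.2
```

Request:
drive_tool([
  {"ax":0,"ay":0,"az":0,"tx":0,"ty":0,"tz":-1.5,"hand":255},
  {"ax":0,"ay":0,"az":0,"tx":0,"ty":0,"tz":-4,"hand":255},
  {"ax":0,"ay":0,"az":0,"tx":0,"ty":0,"tz":-4,"hand":255},
  {"ax":0,"ay":0,"az":0,"tx":4.2,"ty":-0.28,"tz":0,"hand":255},
  {"ax":0,"ay":0,"az":0,"tx":4.2,"ty":-0.28,"tz":0,"hand":255},
  {"ax":0,"ay":0,"az":0,"tx":4.2,"ty":-0.28,"tz":0,"hand":255},
  {"ax":0,"ay":0,"az":0,"tx":4.2,"ty":-0.28,"tz":0,"hand":255},
  {"ax":0,"ay":0,"az":0,"tx":4.2,"ty":-0.28,"tz":0,"hand":255},
])

```text
clock: 10.95
ee_pos: [623.4, 115.4, 137.7]
orientation: [-0.0, 0.695, 0.719, -0.0]
ft_force: [0.5, 0.3, -1.4]
finger_gap: 20.6
grasp_force: 59.1
```

Request:
drive_tool([
  {"ax":0,"ay":0,"az":0,"tx":4.2,"ty":-0.28,"tz":0,"hand":255},
  {"ax":0,"ay":0,"az":0,"tx":4.2,"ty":-0.28,"tz":0,"hand":255},
  {"ax":0,"ay":0,"az":0,"tx":4.2,"ty":-0.28,"tz":0,"hand":255},
  {"ax":0,"ay":0,"az":0,"tx":4.2,"ty":-0.28,"tz":0,"hand":255},
  {"ax":0,"ay":0,"az":0,"tx":4.2,"ty":-0.28,"tz":0,"hand":255},
  {"ax":0,"ay":0,"az":-4.5,"tx":0,"ty":0,"tz":3,"hand":255},
  {"ax":0,"ay":0,"az":0,"tx":0,"ty":0,"tz":0,"hand":255},
  {"ax":0,"ay":0,"az":0,"tx":0,"ty":0,"tz":0,"hand":255},
])

```text
clock: 11.75
ee_pos: [601.7, 322.4, 107.0]
orientation: [-0.001, 0.667, 0.745, -0.002]
ft_force: [0.4, -0.5, -1.0]
finger_gap: 20.4
grasp_force: 59.0
```

```bash
python3 -c "
from h import *
to(603,322,16.5,96.5)
im,d=snapshot('wrist'); cv2.imwrite('pics/w4.png',im[:,:,::-1])"
```

```text
at [601.7 322.4 107. ] yaw 96.36 az -0.1 tx -0.05 ty 0.13 tz 9.05 gap 20.4 t 11.75 tilt [-0.004 -0.002 -1.   ]
```

View pics/w4.png

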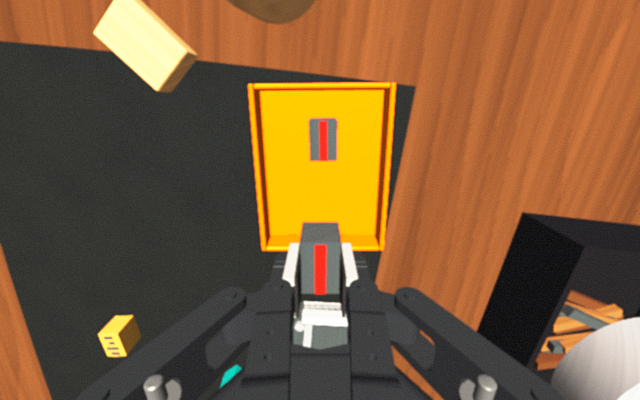

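Request:
drive_tool([
  {"ax":0,"ay":0,"az":0,"tx":0,"ty":0,"tz":4,"hand":255},
  {"ax":0,"ay":0,"az":0,"tx":0,"ty":0,"tz":3.5,"hand":255},
  {"ax":0,"ay":0,"az":0,"tx":0,"ty":0,"tz":0.8,"hand":255},
  {"ax":0,"ay":0,"az":0,"tx":0,"ty":0,"tz":0.5,"hand":255},
  {"ax":0,"ay":0,"az":0,"tx":0,"ty":0,"tz":0,"hand":255},
  {"ax":0,"ay":0,"az":0,"tx":0,"ty":0,"tz":0,"hand":255},
])

```text
clock: 12.4
ee_pos: [604.7, 324.0, 22.6]
orientation: [0.001, 0.666, 0.746, 0.002]
ft_force: [-0.3, 0.1, -1.9]
finger_gap: 20.5
grasp_force: 59.1
```

Request:
drive_tool([
  {"ax":0,"ay":0,"az":0,"tx":0,"ty":0,"tz":0,"hand":130},
  {"ax":0,"ay":0,"az":0,"tx":0,"ty":0,"tz":0,"hand":130},
  {"ax":0,"ay":0,"az":0,"tx":0,"ty":0,"tz":0,"hand":130},
  {"ax":0,"ay":0,"az":0,"tx":0,"ty":0,"tz":-3,"hand":130},
  {"ax":0,"ay":0,"az":0,"tx":0,"ty":0,"tz":-4,"hand":130},
  {"ax":0,"ay":0,"az":0,"tx":0,"ty":0,"tz":-4,"hand":130},
  {"ax":0,"ay":0,"az":0,"tx":0,"ty":0,"tz":-4,"hand":0},
  {"ax":0,"ay":0,"az":0,"tx":0,"ty":0,"tz":0,"hand":0},
])

```text
clock: 13.2
ee_pos: [606.7, 325.4, 178.1]
orientation: [0.002, 0.666, 0.746, 0.006]
ft_force: [1.3, 0.3, 0.7]
finger_gap: 69.4
grasp_force: 0.0
```

```bash
python3 -c "
from h import *
to(418,180,80,91.95)"
```

```text
at [606.7 325.4 178.1] yaw 96.46 az 4.5 tx -13.89 ty -19.35 tz 9.81 gap 69.4 t 13.2 tilt [ 0.012  0.006 -1.   ]
```

Request:
drive_tool([
  {"ax":0,"ay":0,"az":4.5,"tx":0,"ty":0,"tz":0,"hand":0},
  {"ax":0,"ay":0,"az":0,"tx":-2.8,"ty":-3.87,"tz":0,"hand":0},
  {"ax":0,"ay":0,"az":0,"tx":-2.8,"ty":-3.87,"tz":0,"hand":0},
  {"ax":0,"ay":0,"az":0,"tx":-2.8,"ty":-3.87,"tz":0,"hand":0},
  {"ax":0,"ay":0,"az":0,"tx":-2.8,"ty":-3.87,"tz":1,"hand":0},
  {"ax":0,"ay":0,"az":0,"tx":-2.8,"ty":-3.87,"tz":2,"hand":0},
  {"ax":0,"ay":0,"az":0,"tx":0,"ty":0,"tz":0,"hand":0},
  {"ax":0,"ay":0,"az":0,"tx":0,"ty":0,"tz":0,"hand":0},
])

```text
clock: 14.0
ee_pos: [412.6, 176.3, 139.7]
orientation: [-0.001, 0.695, 0.719, -0.002]
ft_force: [0.2, 0.7, 0.9]
finger_gap: 85.2
grasp_force: 0.0
```

```bash
cat >> h.py <<'E'
def look(save=None):
    "brass dies seen by the wrist: fit the projected block (top + seen sides) to the brass mask"
    from scipy.optimize import minimize
    c=camera_info('wrist');im,d=snapshot('wrist')
    if save: cv2.imwrite(save,im[:,:,::-1])
    h=cv2.cvtColor(im,cv2.COLOR_RGB2HSV);m=cv2.inRange(h,(15,60,50),(34,255,255));m=cv2.morphologyEx(m,cv2.MORPH_CLOSE,np.ones((7,7)))
    for k in cv2.findContours(m,cv2.RETR_EXTERNAL,cv2.CHAIN_APPROX_NONE)[0]:
        if not 150<cv2.contourArea(k)<6000: continue
        M=cv2.moments(k);w=atz(c,M['m10']/M['m00'],M['m01']/M['m00'],16)
        one=np.zeros(m.shape,np.uint8);cv2.drawContours(one,[k],-1,1,-1)
        def pts(q):
            a=q[2];r=np.array([[np.cos(a),-np.sin(a)],[np.sin(a),np.cos(a)]])
            return np.array([proj(c,[*(q[:2]+r@np.array([sx*11,sy*16])),z]) for sx in(-1,1) for sy in(-1,1) for z in(0,28)])
        def cost(q):
            o=np.zeros(m.shape,np.uint8);hl=cv2.convexHull((pts(q)*16).astype(np.int32))
            cv2.fillConvexPoly(o,hl,1,cv2.LINE_8,4);return 1-(o&one).sum()/(o|one).sum()
        best=min((minimize(cost,[w[0],w[1],a],method='Nelder-Mead',options=dict(initial_simplex=[[w[0],w[1],a],[w[0]+5,w[1],a],[w[0],w[1]+5,a],[w[0],w[1],a+.2]])) for a in(-.5,0,.5)),key=lambda r:r.fun)
        print('px',[round(M['m10']/M['m00']),round(M['m01']/M['m00'])],'xy',best.x[:2].round(1),'yaw',round(np.degrees(best.x[2]),1),'1-iou',round(best.fun,3))
E
python3 -c "
from h import *
look('pics/w5.png');to(418,180,13,91.95)"
```

```text
px [303, 224] xy [396.  140.3] yaw 13.1 1-iou 0.078
at [415.9 177.9 141.1] yaw 91.94 az -0.0 tx 0.2 ty 0.22 tz 12.81 gap 85.5 t 14.05 tilt [ 0.001  0.001 -1.   ]
```

View pics/w5.png

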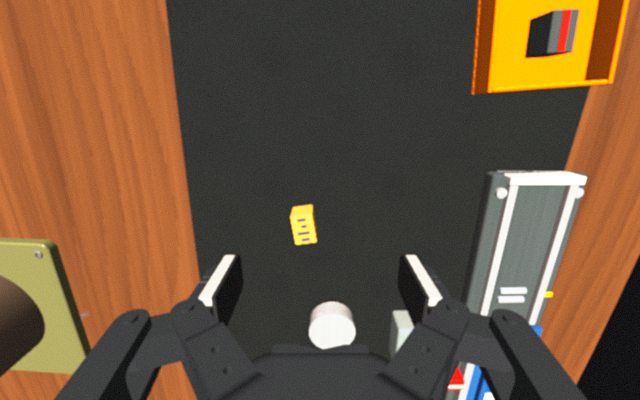

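```bash
python3 -c "
from h import *
look();c=camera_info('wrist');print(atz(c,303,224,14),atz(c,330,325,12),proj(c,[418,180,14]))
c=camera_info('top');im,d=snapshot('top');m=brass(im);m[:230]=0;m[300:]=0;print(blobs(m,15,300,c,28))"
```

```text
px [300, 225] xy [396.1 140.3] yaw 12.5 1-iou 0.081
[401.08962306 141.53949644  14.        ] [436.46242075   3.63804607  12.        ] [319.92332592 190.2303573 ]
[([281.0, 257.0], 397.0, 141.3, 34.8, 24.1, 91.6), ([409.0, 251.0], 428.6, -302.5, 38.1, 24.9, 103.4), ([367.0, 245.0], 446.4, -156.8, 34.4, 27.2, 57.5), ([541.0, 245.0], 465.4, -768.7, 82.9, 80.1, 142.8), ([266.0, 238.0], 459.6, 198.2, 61.4, 9.3, 23.1), ([198.0, 238.0], 452.5, 433.9, 62.8, 43.8, 141.3)]
```

```bash
python3 -c "
from h import *
to(396.1,140.3,13,102.5)"
```

```text
at [418.3 179.2 142.2] yaw 91.97 az -10.5 tx -3.31 ty -3.01 tz 12.92 gap 85.3 t 14.15 tilt [ 0.004  0.002 -1.   ]
```

Request:
drive_tool([
  {"ax":0,"ay":0,"az":-5.25,"tx":0,"ty":0,"tz":0,"hand":0},
  {"ax":0,"ay":0,"az":-5.25,"tx":0,"ty":0,"tz":0,"hand":0},
  {"ax":0,"ay":0,"az":0,"tx":-3.3,"ty":-3.0,"tz":2,"hand":0},
  {"ax":0,"ay":0,"az":0,"tx":0,"ty":0,"tz":4,"hand":0},
  {"ax":0,"ay":0,"az":0,"tx":0,"ty":0,"tz":3,"hand":0},
  {"ax":0,"ay":0,"az":0,"tx":0,"ty":0,"tz":0,"hand":0},
  {"ax":0,"ay":0,"az":0,"tx":0,"ty":0,"tz":0,"hand":0},
  {"ax":0,"ay":0,"az":0,"tx":0,"ty":0,"tz":0,"hand":0},
])

```text
clock: 14.95
ee_pos: [396.0, 140.3, 52.6]
orientation: [0.001, 0.626, 0.78, 0.002]
ft_force: [-0.1, 0.6, -0.2]
finger_gap: 85.2
grasp_force: 0.0
```

```bash
python3 -c "
from h import *
to(396.1,140.3,13,102.5)
look()
to(396.1,140.3,13,102.5)"
```

```text
at [396.  140.3  52.6] yaw 102.48 az -0.0 tx -0.0 ty 0.01 tz 3.96 gap 85.2 t 14.95 tilt [ 0.003  0.001 -1.   ]
px [622, 375] xy [727.5  40.6] yaw 5.9 1-iou 0.349
px [320, 230] xy [396.8 140. ] yaw 11.4 1-iou 0.085
px [623, 52] xy [566.5 294.8] yaw 4.5 1-iou 0.243
at [395.9 140.2  52.6] yaw 102.48 az -0.0 tx 0.0 ty 0.02 tz 3.96 gap 85.2 t 15.0 tilt [ 0.004  0.001 -1.   ]
```

Request:
drive_tool([
  {"ax":0,"ay":0,"az":0,"tx":0,"ty":0,"tz":2,"hand":0},
  {"ax":0,"ay":0,"az":0,"tx":0,"ty":0,"tz":2,"hand":0},
  {"ax":0,"ay":0,"az":0,"tx":0,"ty":0,"tz":0,"hand":0},
  {"ax":0,"ay":0,"az":0,"tx":0,"ty":0,"tz":0,"hand":255},
  {"ax":0,"ay":0,"az":0,"tx":0,"ty":0,"tz":0,"hand":255},
  {"ax":0,"ay":0,"az":0,"tx":0,"ty":0,"tz":0,"hand":255},
  {"ax":0,"ay":0,"az":0,"tx":0,"ty":0,"tz":0,"hand":255},
  {"ax":0,"ay":0,"az":0,"tx":0,"ty":0,"tz":0,"hand":255},
])

```text
clock: 15.8
ee_pos: [394.6, 139.6, 12.0]
orientation: [0.001, 0.626, 0.78, 0.001]
ft_force: [-0.8, 0.2, 5.8]
finger_gap: 20.7
grasp_force: 59.0
```

Request:
drive_tool([
  {"ax":0,"ay":0,"az":0,"tx":0,"ty":0,"tz":0,"hand":255},
])

```text
clock: 15.9
ee_pos: [394.6, 139.6, 11.9]
orientation: [0.001, 0.626, 0.78, 0.001]
ft_force: [-1.1, 0.1, 6.3]
finger_gap: 20.3
grasp_force: 59.1
```

Request:
drive_tool([
  {"ax":0,"ay":0,"az":0,"tx":0,"ty":0,"tz":-1.5,"hand":255},
  {"ax":0,"ay":0,"az":0,"tx":0,"ty":0,"tz":-4,"hand":255},
  {"ax":0,"ay":0,"az":5.2,"tx":0,"ty":0,"tz":-4,"hand":255},
  {"ax":0,"ay":0,"az":5.3,"tx":0,"ty":0,"tz":-3,"hand":255},
  {"ax":0,"ay":0,"az":0,"tx":0,"ty":0,"tz":0,"hand":255},
  {"ax":0,"ay":0,"az":0,"tx":0,"ty":0,"tz":0,"hand":255},
])

```text
clock: 16.5
ee_pos: [393.6, 139.2, 136.1]
orientation: [0.0, 0.695, 0.719, 0.0]
ft_force: [-1.2, -0.0, -2.9]
finger_gap: 20.9
grasp_force: 59.6
```

```bash
python3 -c "
from h import *
to(644.1,-4.9,44,91.95)"
```

```text
at [393.6 139.2 136.1] yaw 92.01 az 0.1 tx -15.25 ty 24.54 tz 9.21 gap 20.9 t 16.5 tilt [ 0.001  0.    -1.   ]
```

Request:
drive_tool([
  {"ax":0,"ay":0,"az":0,"tx":-2.54,"ty":4.09,"tz":0,"hand":255},
  {"ax":0,"ay":0,"az":0,"tx":-2.54,"ty":4.09,"tz":0,"hand":255},
  {"ax":0,"ay":0,"az":0,"tx":-2.54,"ty":4.09,"tz":0,"hand":255},
  {"ax":0,"ay":0,"az":0,"tx":-2.54,"ty":4.09,"tz":0,"hand":255},
  {"ax":0,"ay":0,"az":0,"tx":-2.54,"ty":4.09,"tz":0,"hand":255},
  {"ax":0,"ay":0,"az":0,"tx":-2.54,"ty":4.09,"tz":0,"hand":255},
  {"ax":0,"ay":0,"az":0,"tx":0,"ty":0,"tz":3,"hand":255},
  {"ax":0,"ay":0,"az":0,"tx":0,"ty":0,"tz":3.5,"hand":255},
])

```text
clock: 17.3
ee_pos: [645.8, -6.0, 68.7]
orientation: [0.0, 0.695, 0.719, 0.0]
ft_force: [-0.4, 0.0, -3.3]
finger_gap: 20.4
grasp_force: 59.7
```

Request:
drive_tool([
  {"ax":0,"ay":0,"az":0,"tx":0,"ty":0,"tz":0,"hand":255},
  {"ax":0,"ay":0,"az":0,"tx":0,"ty":0,"tz":0,"hand":255},
  {"ax":0,"ay":0,"az":0,"tx":0,"ty":0,"tz":0,"hand":255},
])

```text
clock: 17.6
ee_pos: [644.4, -4.5, 71.8]
orientation: [0.0, 0.695, 0.719, 0.0]
ft_force: [0.7, 0.6, -1.8]
finger_gap: 20.7
grasp_force: 59.7
```

```bash
python3 -c "
from h import *
im,d=snapshot('wrist');cv2.imwrite('pics/w6.png',im[100:400,160:560,::-1])
to(644.1,-4.9,44,91.95)"
```

```text
at [645.   -4.5  72.5] yaw 91.99 az 0.0 tx -0.04 ty -0.09 tz 2.85 gap 20.3 t 17.65 tilt [ 0.003 -0.    -1.   ]
```

View pics/w6.png

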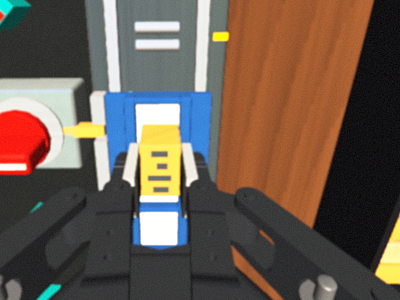

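Request:
drive_tool([
  {"ax":0,"ay":0,"az":0,"tx":0,"ty":0,"tz":1.5,"hand":255},
  {"ax":0,"ay":0,"az":0,"tx":0,"ty":0,"tz":0.8,"hand":255},
  {"ax":0,"ay":0,"az":0,"tx":0,"ty":0,"tz":0.5,"hand":255},
  {"ax":0,"ay":0,"az":0,"tx":0,"ty":0,"tz":0,"hand":255},
  {"ax":0,"ay":0,"az":0,"tx":0,"ty":0,"tz":0,"hand":255},
  {"ax":0,"ay":0,"az":0,"tx":0,"ty":0,"tz":0,"hand":255},
  {"ax":0,"ay":0,"az":0,"tx":0,"ty":0,"tz":0,"hand":255},
])

```text
clock: 18.35
ee_pos: [644.5, -4.6, 44.0]
orientation: [0.0, 0.695, 0.719, 0.001]
ft_force: [-1.9, 1.7, 5.6]
finger_gap: 20.4
grasp_force: 60.6
```

Request:
drive_tool([
  {"ax":0,"ay":0,"az":0,"tx":0,"ty":0,"tz":0,"hand":130},
  {"ax":0,"ay":0,"az":0,"tx":0,"ty":0,"tz":0,"hand":130},
  {"ax":0,"ay":0,"az":0,"tx":0,"ty":0,"tz":0,"hand":130},
  {"ax":0,"ay":0,"az":0,"tx":0,"ty":0,"tz":-3,"hand":130},
  {"ax":0,"ay":0,"az":0,"tx":0,"ty":0,"tz":-4,"hand":130},
  {"ax":0,"ay":0,"az":0,"tx":0,"ty":0,"tz":-4,"hand":0},
  {"ax":0,"ay":0,"az":0,"tx":0,"ty":0,"tz":0,"hand":0},
  {"ax":0,"ay":0,"az":0,"tx":0,"ty":0,"tz":0,"hand":0},
])

```text
clock: 19.15
ee_pos: [645.0, -4.8, 154.2]
orientation: [0.001, 0.695, 0.719, 0.001]
ft_force: [-0.3, 0.3, 0.0]
finger_gap: 82.7
grasp_force: 0.0
```

```bash
python3 -c "
from h import *
c=camera_info('top');im,d=snapshot('top');m=brass(im);m[:200]=0;m[300:]=0;m[:,:205]=0;m[:,440:]=0;print(blobs(m,15,300,c,28))
to(446.4,-156.8,80,60)"
```

```text
[([277.0, 293.0], 274.7, 153.2, 54.9, 43.4, 91.6), ([257.0, 293.0], 274.5, 219.7, 64.7, 46.8, 91.6), ([409.0, 251.0], 428.6, -302.5, 38.1, 24.9, 103.4), ([367.0, 245.0], 446.2, -157.2, 33.5, 27.2, 57.5)]
at [643.8  -4.8 152.6] yaw 91.95 az 32.0 tx -23.04 ty -9.49 tz 7.26 gap 85.5 t 19.2 tilt [-0. -0. -1.]
```

Request:
drive_tool([
  {"ax":0,"ay":0,"az":8.5,"tx":0,"ty":0,"tz":0,"hand":0},
  {"ax":0,"ay":0,"az":8.5,"tx":0,"ty":0,"tz":0,"hand":0},
  {"ax":0,"ay":0,"az":8.5,"tx":0,"ty":0,"tz":0,"hand":0},
  {"ax":0,"ay":0,"az":8.5,"tx":0,"ty":0,"tz":0,"hand":0},
  {"ax":0,"ay":0,"az":0,"tx":-4.68,"ty":-1.74,"tz":0,"hand":0},
  {"ax":0,"ay":0,"az":0,"tx":-4.68,"ty":-1.74,"tz":0,"hand":0},
  {"ax":0,"ay":0,"az":0,"tx":-4.68,"ty":-1.74,"tz":0,"hand":0},
  {"ax":0,"ay":0,"az":0,"tx":-4.68,"ty":-1.74,"tz":0,"hand":0},
])

```text
clock: 20.0
ee_pos: [482.5, -126.9, 150.8]
orientation: [-0.001, 0.875, 0.485, -0.002]
ft_force: [0.6, -1.5, -0.3]
finger_gap: 85.5
grasp_force: 0.0
```

Request:
drive_tool([
  {"ax":0,"ay":0,"az":0,"tx":-4.68,"ty":-1.74,"tz":0,"hand":0},
  {"ax":0,"ay":0,"az":0,"tx":0,"ty":0,"tz":2,"hand":0},
  {"ax":0,"ay":0,"az":0,"tx":0,"ty":0,"tz":4,"hand":0},
  {"ax":0,"ay":0,"az":0,"tx":0,"ty":0,"tz":0,"hand":0},
  {"ax":0,"ay":0,"az":0,"tx":0,"ty":0,"tz":0,"hand":0},
  {"ax":0,"ay":0,"az":0,"tx":0,"ty":0,"tz":0,"hand":0},
  {"ax":0,"ay":0,"az":0,"tx":0,"ty":0,"tz":0,"hand":0},
])

```text
clock: 20.7
ee_pos: [447.5, -157.1, 94.2]
orientation: [0.001, 0.875, 0.485, 0.001]
ft_force: [-0.9, -0.9, 0.5]
finger_gap: 85.0
grasp_force: 0.0
```

```bash
python3 -c "
from h import *
look()
to(446.4,-156.8,13,58)"
```

```text
px [382, 332] xy [ 429.  -307.9] yaw 19.4 1-iou 0.047
px [9, 317] xy [ 87.6 -84.3] yaw -1.1 1-iou 0.074
px [321, 210] xy [ 447.1 -159.3] yaw -33.1 1-iou 0.09
at [ 447.4 -157.1   94.2] yaw 57.99 az -0.0 tx -0.03 ty -0.1 tz 8.12 gap 85.5 t 20.75 tilt [ 0.002 -0.001 -1.   ]
```

Request:
drive_tool([
  {"ax":0,"ay":0,"az":1,"tx":-0.2,"ty":0.1,"tz":3,"hand":0},
  {"ax":0,"ay":0,"az":0,"tx":0,"ty":0,"tz":3,"hand":0},
  {"ax":0,"ay":0,"az":0,"tx":0,"ty":0,"tz":2.1,"hand":0},
  {"ax":0,"ay":0,"az":0,"tx":0,"ty":0,"tz":0,"hand":0},
  {"ax":0,"ay":0,"az":0,"tx":0,"ty":0,"tz":0,"hand":0},
  {"ax":0,"ay":0,"az":0,"tx":0,"ty":0,"tz":0,"hand":255},
  {"ax":0,"ay":0,"az":0,"tx":0,"ty":0,"tz":0,"hand":255},
  {"ax":0,"ay":0,"az":0,"tx":0,"ty":0,"tz":0,"hand":255},
])

```text
clock: 21.55
ee_pos: [446.8, -159.5, 13.0]
orientation: [0.001, 0.879, 0.477, 0.001]
ft_force: [-0.7, 0.3, -0.5]
finger_gap: 44.0
grasp_force: 0.0
```

Request:
drive_tool([
  {"ax":0,"ay":0,"az":0,"tx":0,"ty":0,"tz":0,"hand":255},
  {"ax":0,"ay":0,"az":0,"tx":0,"ty":0,"tz":0,"hand":255},
  {"ax":0,"ay":0,"az":0,"tx":0,"ty":0,"tz":0,"hand":255},
])

```text
clock: 21.85
ee_pos: [446.4, -159.4, 12.7]
orientation: [0.001, 0.879, 0.477, 0.0]
ft_force: [0.0, 0.2, 5.2]
finger_gap: 20.3
grasp_force: 59.4
```

Request:
drive_tool([
  {"ax":0,"ay":0,"az":0,"tx":0,"ty":0,"tz":-1.5,"hand":255},
  {"ax":0,"ay":0,"az":0,"tx":0,"ty":0,"tz":-4,"hand":255},
  {"ax":0,"ay":0,"az":-7,"tx":0,"ty":0,"tz":-4,"hand":255},
  {"ax":0,"ay":0,"az":-7,"tx":0,"ty":0,"tz":-3,"hand":255},
  {"ax":0,"ay":0,"az":-7,"tx":0,"ty":0,"tz":0,"hand":255},
  {"ax":0,"ay":0,"az":-7,"tx":0,"ty":0,"tz":0,"hand":255},
  {"ax":0,"ay":0,"az":-7,"tx":0,"ty":0,"tz":0,"hand":255},
  {"ax":0,"ay":0,"az":0,"tx":0,"ty":0,"tz":0,"hand":255},
])

```text
clock: 22.65
ee_pos: [445.5, -159.0, 136.8]
orientation: [-0.0, 0.695, 0.719, -0.0]
ft_force: [-0.9, 0.3, -1.0]
finger_gap: 20.7
grasp_force: 59.1
```

```bash
python3 -c "
from h import *
to(645.6,-49.9,45,91.95)"
```

```text
at [ 445.5 -159.   136.8] yaw 91.94 az -0.0 tx 10.22 ty 20.37 tz 9.18 gap 20.7 t 22.65 tilt [-0.001  0.    -1.   ]
```

Request:
drive_tool([
  {"ax":0,"ay":0,"az":0,"tx":2.04,"ty":4.07,"tz":0,"hand":255},
  {"ax":0,"ay":0,"az":0,"tx":2.04,"ty":4.07,"tz":0,"hand":255},
  {"ax":0,"ay":0,"az":0,"tx":2.04,"ty":4.07,"tz":0,"hand":255},
  {"ax":0,"ay":0,"az":0,"tx":2.04,"ty":4.07,"tz":0,"hand":255},
  {"ax":0,"ay":0,"az":0,"tx":2.04,"ty":4.07,"tz":0,"hand":255},
  {"ax":0,"ay":0,"az":0,"tx":0,"ty":0,"tz":2.5,"hand":255},
  {"ax":0,"ay":0,"az":0,"tx":0,"ty":0,"tz":3.5,"hand":255},
  {"ax":0,"ay":0,"az":0,"tx":0,"ty":0,"tz":0,"hand":255},
])

```text
clock: 23.45
ee_pos: [641.3, -49.5, 71.4]
orientation: [-0.004, 0.696, 0.718, -0.004]
ft_force: [-0.4, 0.6, -2.1]
finger_gap: 20.8
grasp_force: 59.3
```

Request:
drive_tool([
  {"ax":0,"ay":0,"az":0,"tx":0,"ty":0,"tz":0,"hand":255},
  {"ax":0,"ay":0,"az":0,"tx":0,"ty":0,"tz":0,"hand":255},
  {"ax":0,"ay":0,"az":0,"tx":0,"ty":0,"tz":0,"hand":255},
])

```text
clock: 23.75
ee_pos: [647.1, -50.7, 79.1]
orientation: [0.001, 0.695, 0.719, 0.001]
ft_force: [0.1, -0.0, -0.9]
finger_gap: 19.9
grasp_force: 59.3
```

```bash
python3 -c "
from h import *
im,d=snapshot('wrist');cv2.imwrite('pics/w7.png',im[100:400,160:560,::-1])
to(645.6,-49.9,45,91.95)"
```

```text
at [647.  -50.6  79. ] yaw 91.91 az -0.0 tx 0.08 ty -0.13 tz 3.4 gap 20.6 t 23.8 tilt [ 0.003 -0.    -1.   ]
```

View pics/w7.png

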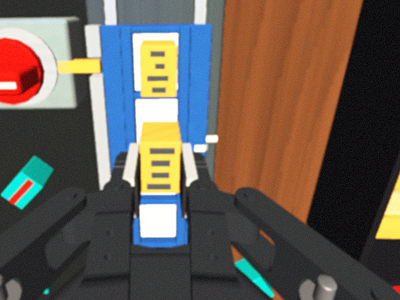

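Request:
drive_tool([
  {"ax":0,"ay":0,"az":0,"tx":0.05,"ty":-0.1,"tz":1.5,"hand":255},
  {"ax":0,"ay":0,"az":0,"tx":0,"ty":0,"tz":1.2,"hand":255},
  {"ax":0,"ay":0,"az":0,"tx":0,"ty":0,"tz":0.7,"hand":255},
  {"ax":0,"ay":0,"az":0,"tx":0,"ty":0,"tz":0,"hand":255},
  {"ax":0,"ay":0,"az":0,"tx":0,"ty":0,"tz":0,"hand":255},
  {"ax":0,"ay":0,"az":0,"tx":0,"ty":0,"tz":0,"hand":255},
  {"ax":0,"ay":0,"az":0,"tx":0,"ty":0,"tz":0,"hand":255},
])

```text
clock: 24.5
ee_pos: [644.6, -49.9, 44.7]
orientation: [0.0, 0.695, 0.719, 0.0]
ft_force: [-3.4, 0.8, 7.5]
finger_gap: 20.3
grasp_force: 60.7
```

Request:
drive_tool([
  {"ax":0,"ay":0,"az":0,"tx":0,"ty":0,"tz":0,"hand":130},
  {"ax":0,"ay":0,"az":0,"tx":0,"ty":0,"tz":0,"hand":130},
  {"ax":0,"ay":0,"az":0,"tx":0,"ty":0,"tz":0,"hand":130},
  {"ax":0,"ay":0,"az":0,"tx":0,"ty":0,"tz":-3,"hand":130},
  {"ax":0,"ay":0,"az":0,"tx":0,"ty":0,"tz":-4,"hand":130},
  {"ax":0,"ay":0,"az":0,"tx":0,"ty":0,"tz":-4,"hand":0},
  {"ax":0,"ay":0,"az":-5,"tx":0,"ty":0,"tz":0,"hand":0},
  {"ax":0,"ay":0,"az":-6,"tx":0,"ty":0,"tz":0,"hand":0},
])

```text
clock: 25.3
ee_pos: [646.2, -49.9, 155.0]
orientation: [0.002, 0.621, 0.784, 0.001]
ft_force: [-0.7, 0.3, -0.0]
finger_gap: 82.3
grasp_force: 0.0
```

```bash
python3 -c "
from h import *
c=camera_info('top');im,d=snapshot('top');m=brass(im);m[:200]=0;m[300:]=0;m[:,:205]=0;m[:,440:]=0;print(blobs(m,15,300,c,28))
to(430,-305,80,109)"
```

```text
[([287.0, 291.0], 280.2, 114.3, 59.1, 57.6, 175.1), ([267.0, 291.0], 279.1, 181.6, 64.8, 63.8, 172.3), ([409.0, 251.0], 428.8, -302.6, 38.4, 24.1, 105.4)]
at [645.4 -49.9 153.9] yaw 103.35 az -5.7 tx -17.11 ty -28.68 tz 7.39 gap 85.3 t 25.35 tilt [ 0.002 -0.    -1.   ]
```

Request:
drive_tool([
  {"ax":0,"ay":0,"az":-2,"tx":0,"ty":0,"tz":0,"hand":0},
  {"ax":0,"ay":0,"az":0,"tx":-2.7,"ty":-3.93,"tz":0,"hand":0},
  {"ax":0,"ay":0,"az":0,"tx":-2.7,"ty":-3.93,"tz":0,"hand":0},
  {"ax":0,"ay":0,"az":0,"tx":-2.7,"ty":-3.93,"tz":0,"hand":0},
  {"ax":0,"ay":0,"az":0,"tx":-2.7,"ty":-3.93,"tz":0,"hand":0},
  {"ax":0,"ay":0,"az":0,"tx":-2.7,"ty":-3.93,"tz":0,"hand":0},
  {"ax":0,"ay":0,"az":0,"tx":-2.7,"ty":-3.93,"tz":0,"hand":0},
  {"ax":0,"ay":0,"az":0,"tx":-2.7,"ty":-3.93,"tz":0,"hand":0},
])

```text
clock: 26.15
ee_pos: [426.3, -304.5, 152.8]
orientation: [-0.0, 0.61, 0.793, -0.0]
ft_force: [0.5, -0.5, -0.8]
finger_gap: 85.6
grasp_force: 0.0
```

Request:
drive_tool([
  {"ax":0,"ay":0,"az":0,"tx":0,"ty":0,"tz":3,"hand":0},
  {"ax":0,"ay":0,"az":0,"tx":0,"ty":0,"tz":4,"hand":0},
  {"ax":0,"ay":0,"az":0,"tx":0,"ty":0,"tz":0,"hand":0},
  {"ax":0,"ay":0,"az":0,"tx":0,"ty":0,"tz":0,"hand":0},
  {"ax":0,"ay":0,"az":0,"tx":0,"ty":0,"tz":0,"hand":0},
  {"ax":0,"ay":0,"az":0,"tx":0,"ty":0,"tz":0,"hand":0},
])

```text
clock: 26.75
ee_pos: [429.4, -304.0, 84.8]
orientation: [0.002, 0.609, 0.793, 0.0]
ft_force: [-0.2, -0.7, 0.2]
finger_gap: 85.1
grasp_force: 0.0
```

```bash
python3 -c "
from h import *
look()
to(430,-305,13,105)"
```

```text
px [458, 388] xy [ 644.5 -485.7] yaw 21.9 1-iou 0.316
px [172, 384] xy [ 324.7 -549.1] yaw 30.9 1-iou 0.15
px [297, 334] xy [ 405.2 -443.2] yaw -53.2 1-iou 0.666
px [320, 215] xy [ 430.5 -306. ] yaw 14.5 1-iou 0.093
at [ 429.2 -303.9   84.6] yaw 104.99 az -0.0 tx -0.12 ty 0.05 tz 7.16 gap 85.5 t 26.8 tilt [ 0.003 -0.002 -1.   ]
```

Request:
drive_tool([
  {"ax":0,"ay":0,"az":0.4,"tx":-0.2,"ty":0.1,"tz":3,"hand":0},
  {"ax":0,"ay":0,"az":0,"tx":0,"ty":0,"tz":3,"hand":0},
  {"ax":0,"ay":0,"az":0,"tx":0,"ty":0,"tz":1.15,"hand":0},
  {"ax":0,"ay":0,"az":0,"tx":0,"ty":0,"tz":0,"hand":0},
  {"ax":0,"ay":0,"az":0,"tx":0,"ty":0,"tz":0,"hand":0},
  {"ax":0,"ay":0,"az":0,"tx":0,"ty":0,"tz":0,"hand":255},
  {"ax":0,"ay":0,"az":0,"tx":0,"ty":0,"tz":0,"hand":255},
  {"ax":0,"ay":0,"az":0,"tx":0,"ty":0,"tz":0,"hand":255},
])

```text
clock: 27.6
ee_pos: [429.9, -305.5, 12.4]
orientation: [0.001, 0.612, 0.791, 0.0]
ft_force: [-0.0, -0.2, 0.0]
finger_gap: 43.9
grasp_force: 0.0
```

Request:
drive_tool([
  {"ax":0,"ay":0,"az":0,"tx":0,"ty":0,"tz":0,"hand":255},
  {"ax":0,"ay":0,"az":0,"tx":0,"ty":0,"tz":0,"hand":255},
  {"ax":0,"ay":0,"az":0,"tx":0,"ty":0,"tz":0,"hand":255},
])

```text
clock: 27.9
ee_pos: [429.7, -305.4, 12.1]
orientation: [0.001, 0.612, 0.791, 0.0]
ft_force: [-0.8, -0.0, 5.5]
finger_gap: 20.3
grasp_force: 59.3
```

Request:
drive_tool([
  {"ax":0,"ay":0,"az":0,"tx":0,"ty":0,"tz":-1.5,"hand":255},
  {"ax":0,"ay":0,"az":0,"tx":0,"ty":0,"tz":-4,"hand":255},
  {"ax":0,"ay":0,"az":6.3,"tx":0,"ty":0,"tz":-4,"hand":255},
  {"ax":0,"ay":0,"az":6.3,"tx":0,"ty":0,"tz":-3,"hand":255},
  {"ax":0,"ay":0,"az":0,"tx":0,"ty":0,"tz":0,"hand":255},
  {"ax":0,"ay":0,"az":0,"tx":0,"ty":0,"tz":0,"hand":255},
])

```text
clock: 28.5
ee_pos: [429.3, -305.1, 136.5]
orientation: [0.0, 0.695, 0.719, 0.0]
ft_force: [-0.4, -0.5, -1.6]
finger_gap: 20.4
grasp_force: 59.0
```

```bash
python3 -c "
from h import *
to(647.1,-94.9,45,91.95)"
```

```text
at [ 429.3 -305.1  136.5] yaw 92.01 az 0.1 tx 20.27 ty 22.49 tz 9.15 gap 20.4 t 28.5 tilt [ 0. -0. -1.]
```

Request:
drive_tool([
  {"ax":0,"ay":0,"az":0,"tx":2.9,"ty":3.21,"tz":0,"hand":255},
  {"ax":0,"ay":0,"az":0,"tx":2.9,"ty":3.21,"tz":0,"hand":255},
  {"ax":0,"ay":0,"az":0,"tx":2.9,"ty":3.21,"tz":0,"hand":255},
  {"ax":0,"ay":0,"az":0,"tx":2.9,"ty":3.21,"tz":0,"hand":255},
  {"ax":0,"ay":0,"az":0,"tx":2.9,"ty":3.21,"tz":0,"hand":255},
  {"ax":0,"ay":0,"az":0,"tx":2.9,"ty":3.21,"tz":0,"hand":255},
  {"ax":0,"ay":0,"az":0,"tx":2.9,"ty":3.21,"tz":0,"hand":255},
  {"ax":0,"ay":0,"az":0,"tx":0,"ty":0,"tz":0,"hand":255},
])

```text
clock: 29.3
ee_pos: [649.5, -90.1, 133.2]
orientation: [-0.001, 0.693, 0.721, 0.0]
ft_force: [0.4, -0.1, -2.1]
finger_gap: 20.7
grasp_force: 59.2
```

Request:
drive_tool([
  {"ax":0,"ay":0,"az":0,"tx":0,"ty":0,"tz":3,"hand":255},
  {"ax":0,"ay":0,"az":0,"tx":0,"ty":0,"tz":3,"hand":255},
  {"ax":0,"ay":0,"az":0,"tx":0,"ty":0,"tz":0,"hand":255},
  {"ax":0,"ay":0,"az":0,"tx":0,"ty":0,"tz":0,"hand":255},
  {"ax":0,"ay":0,"az":0,"tx":0,"ty":0,"tz":0,"hand":255},
])

```text
clock: 29.8
ee_pos: [647.3, -94.9, 77.3]
orientation: [0.0, 0.695, 0.719, 0.0]
ft_force: [0.5, -0.1, -1.0]
finger_gap: 20.2
grasp_force: 59.1
```

```bash
python3 -c "
from h import *
im,d=snapshot('wrist');cv2.imwrite('pics/w8.png',im[:,:,::-1])
to(647.1,-94.9,45,91.95)"
```

```text
at [647.8 -95.   77.9] yaw 91.94 az -0.0 tx 0.01 ty -0.07 tz 3.29 gap 20.4 t 29.85 tilt [ 0.002 -0.    -1.   ]
```

View pics/w8.png

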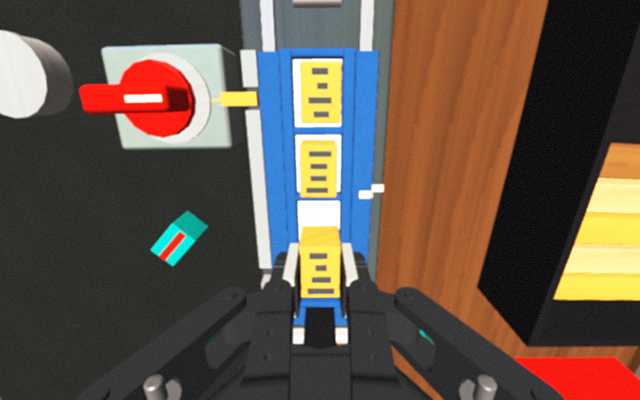

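Request:
drive_tool([
  {"ax":0,"ay":0,"az":0,"tx":0,"ty":-0.05,"tz":1.5,"hand":255},
  {"ax":0,"ay":0,"az":0,"tx":0,"ty":0,"tz":1.2,"hand":255},
  {"ax":0,"ay":0,"az":0,"tx":0,"ty":0,"tz":0.65,"hand":255},
  {"ax":0,"ay":0,"az":0,"tx":0,"ty":0,"tz":0,"hand":255},
  {"ax":0,"ay":0,"az":0,"tx":0,"ty":0,"tz":0,"hand":255},
  {"ax":0,"ay":0,"az":0,"tx":0,"ty":0,"tz":0,"hand":255},
  {"ax":0,"ay":0,"az":0,"tx":0,"ty":0,"tz":0,"hand":255},
])

```text
clock: 30.55
ee_pos: [646.6, -94.7, 44.1]
orientation: [0.0, 0.695, 0.719, 0.0]
ft_force: [-2.0, 0.2, 5.8]
finger_gap: 20.4
grasp_force: 60.0
```

Request:
drive_tool([
  {"ax":0,"ay":0,"az":0,"tx":0,"ty":0,"tz":0,"hand":130},
  {"ax":0,"ay":0,"az":0,"tx":0,"ty":0,"tz":0,"hand":130},
  {"ax":0,"ay":0,"az":0,"tx":0,"ty":0,"tz":0,"hand":130},
  {"ax":0,"ay":0,"az":0,"tx":0,"ty":0,"tz":-3,"hand":130},
  {"ax":0,"ay":0,"az":0,"tx":0,"ty":0,"tz":-4,"hand":130},
  {"ax":0,"ay":0,"az":0,"tx":0,"ty":0,"tz":-5,"hand":0},
  {"ax":0,"ay":0,"az":0,"tx":0,"ty":0,"tz":-4,"hand":0},
  {"ax":0,"ay":0,"az":-8,"tx":0,"ty":0,"tz":0,"hand":0},
])

```text
clock: 31.35
ee_pos: [650.4, -95.1, 210.4]
orientation: [0.005, 0.642, 0.767, 0.003]
ft_force: [0.3, 0.3, 0.1]
finger_gap: 82.8
grasp_force: 0.0
```

Request:
drive_tool([
  {"ax":0,"ay":0,"az":-8.2,"tx":0,"ty":0,"tz":0,"hand":0},
  {"ax":0,"ay":0,"az":-8.2,"tx":0,"ty":0,"tz":0,"hand":0},
  {"ax":0,"ay":0,"az":-8.2,"tx":0,"ty":0,"tz":0,"hand":0},
  {"ax":0,"ay":0,"az":-8.2,"tx":0,"ty":0,"tz":0,"hand":0},
  {"ax":0,"ay":0,"az":-8.2,"tx":0,"ty":0,"tz":0,"hand":0},
  {"ax":0,"ay":0,"az":-8.2,"tx":0,"ty":0,"tz":0,"hand":0},
  {"ax":0,"ay":0,"az":-8.2,"tx":0,"ty":0,"tz":0,"hand":0},
  {"ax":0,"ay":0,"az":-8.2,"tx":0,"ty":0,"tz":0,"hand":0},
])

```text
clock: 32.15
ee_pos: [646.4, -94.5, 202.7]
orientation: [-0.0, 0.123, 0.992, 0.0]
ft_force: [0.1, -0.1, 0.2]
finger_gap: 85.4
grasp_force: 0.0
```

Request:
drive_tool([
  {"ax":0,"ay":0,"az":-8.2,"tx":0,"ty":0,"tz":0,"hand":0},
  {"ax":0,"ay":0,"az":-8.2,"tx":0,"ty":0,"tz":0,"hand":0},
  {"ax":0,"ay":0,"az":0,"tx":0,"ty":0,"tz":0,"hand":0},
  {"ax":0,"ay":0,"az":0,"tx":0,"ty":0,"tz":0,"hand":0},
])

```text
clock: 32.55
ee_pos: [646.4, -94.5, 202.8]
orientation: [-0.0, -0.016, 1.0, 0.0]
ft_force: [1.1, 0.3, -0.4]
finger_gap: 85.3
grasp_force: 0.0
```

```bash
python3 -c "
from h import *
to(547.9,-9.6,55,181.95);print(pose()[2]['joint_pos'].round(2) if hasattr(pose()[2]['joint_pos'],'round') else '')
c=camera_info('top');im,d=snapshot('top');m=brass(im);m[:150]=0;m[300:]=0;m[:,:205]=0;m[:,440:]=0;print(blobs(m,15,300,c,28))
cv2.imwrite('pics/t2.png',cv2.resize(im[150:270,190:450,::-1],None,fx=3,fy=3,interpolation=cv2.INTER_CUBIC))"
```

```text
at [646.4 -94.5 202.8] yaw -178.21 az -360.2 tx 9.55 ty 8.82 tz 14.78 gap 85.3 t 32.55 tilt [-0.  0. -1.]
[-0.15  0.5   0.15  1.23  0.   -0.18]
[([298.0, 292.0], 280.0, 81.7, 61.2, 50.1, 91.6), ([277.0, 291.0], 280.2, 146.3, 68.8, 64.7, 169.3), ([326.0, 202.0], 591.0, -8.1, 25.2, 10.6, 1.3), ([325.0, 187.0], 647.0, -5.1, 28.5, 21.9, 91.5)]
```

View pics/t2.png

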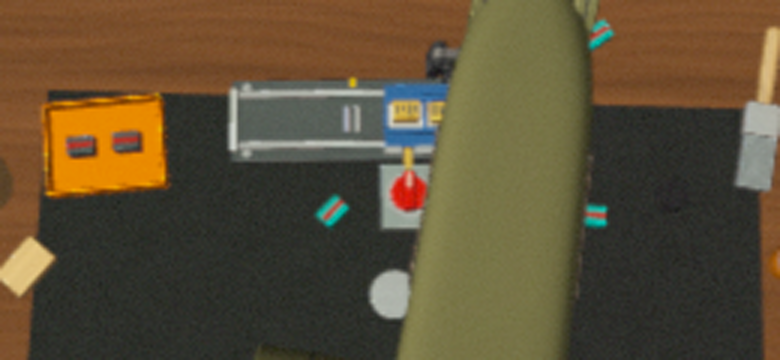

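Request:
drive_tool([
  {"ax":0,"ay":0,"az":-0.2,"tx":3.18,"ty":2.94,"tz":0,"hand":0},
  {"ax":0,"ay":0,"az":0,"tx":3.18,"ty":2.94,"tz":0,"hand":0},
  {"ax":0,"ay":0,"az":0,"tx":3.18,"ty":2.94,"tz":0,"hand":0},
  {"ax":0,"ay":0,"az":0,"tx":0,"ty":0,"tz":3,"hand":0},
  {"ax":0,"ay":0,"az":0,"tx":0,"ty":0,"tz":4,"hand":0},
  {"ax":0,"ay":0,"az":0,"tx":0,"ty":0,"tz":0,"hand":0},
  {"ax":0,"ay":0,"az":0,"tx":0,"ty":0,"tz":0,"hand":0},
  {"ax":0,"ay":0,"az":0,"tx":0,"ty":0,"tz":0,"hand":0},
])

```text
clock: 33.4
ee_pos: [549.5, -10.1, 134.8]
orientation: [0.001, -0.018, 1.0, -0.0]
ft_force: [-0.5, 0.1, -0.1]
finger_gap: 85.4
grasp_force: 0.0
```

```bash
cat >> h.py <<'E'
def cloud(name,step=1):
    c=camera_info(name);im,d=snapshot(name);v,u=np.nonzero(d>0)
    a,b=ray(c,u,v);z=d[v,u];V=np.array(c['view'])
    P=(np.stack([a*z,b*z,z],1)-V[:3,3])@V[:3,:3];return P,im[v,u],im
def knob(name='wrist'):
    P,C,im=cloud(name);C=C.astype(int)
    red=(C[:,0]>110)&(C[:,1]<0.45*C[:,0])&(C[:,2]<0.45*C[:,0])
    wh=C.min(1)>170
    near=np.hypot(P[:,0]-548,P[:,1]+10)<32
    for lo,hi in((45,58),(66,85)):
        k=(red|wh)&near&(P[:,2]>lo)&(P[:,2]<hi);q=P[k]
        if len(q)>20:
            r=cv2.minAreaRect(q[:,:2].astype(np.float32));print(lo,hi,len(q),'med z',np.median(q[:,2]).round(1),'rect',np.round(r[0],1),np.round(r[1],1),round(r[2],1))
E
python3 -c "
from h import *
knob();to(547.9,-9.6,55,-178)"
```

```text
45 58 997 med z 52.3 rect [545.8 -10.8] [41.  42.2] 0.0
66 85 931 med z 80.1 rect [547.1 -10.5] [43.7 14. ] 2.4
at [549.7 -10.1 135. ] yaw -177.89 az 0.1 tx 0.18 ty 0.06 tz 8.0 gap 85.4 t 33.45 tilt [ 0.004 -0.    -1.   ]
```

Request:
drive_tool([
  {"ax":0,"ay":0,"az":0,"tx":0.25,"ty":-0.05,"tz":3,"hand":0},
  {"ax":0,"ay":0,"az":0,"tx":0,"ty":0,"tz":3,"hand":0},
  {"ax":0,"ay":0,"az":0,"tx":0,"ty":0,"tz":1.9,"hand":0},
  {"ax":0,"ay":0,"az":0,"tx":0,"ty":0,"tz":0,"hand":0},
  {"ax":0,"ay":0,"az":0,"tx":0,"ty":0,"tz":0,"hand":0},
])

```text
clock: 33.95
ee_pos: [546.6, -10.6, 55.2]
orientation: [0.001, -0.019, 1.0, -0.0]
ft_force: [-0.2, -0.3, 0.5]
finger_gap: 85.4
grasp_force: 0.0
```

Request:
drive_tool([
  {"ax":0,"ay":0,"az":0,"tx":0,"ty":0,"tz":0,"hand":255},
  {"ax":0,"ay":0,"az":0,"tx":0,"ty":0,"tz":0,"hand":255},
  {"ax":0,"ay":0,"az":0,"tx":0,"ty":0,"tz":0,"hand":255},
  {"ax":0,"ay":0,"az":0,"tx":0,"ty":0,"tz":0,"hand":255},
  {"ax":0,"ay":0,"az":0,"tx":0,"ty":0,"tz":0,"hand":255},
  {"ax":0,"ay":0,"az":0,"tx":0,"ty":0,"tz":0,"hand":255},
  {"ax":0,"ay":0,"az":0,"tx":0,"ty":0,"tz":0,"hand":255},
])

```text
clock: 34.65
ee_pos: [545.5, -10.4, 54.3]
orientation: [0.0, -0.019, 1.0, 0.0]
ft_force: [-1.3, -0.4, 2.8]
finger_gap: 12.9
grasp_force: 61.1
```

Request:
drive_tool([
  {"ax":0,"ay":0,"az":0,"tx":0,"ty":0,"tz":0.4,"hand":255},
  {"ax":0,"ay":0,"az":0,"tx":0,"ty":0,"tz":0.4,"hand":255},
  {"ax":0,"ay":0,"az":0,"tx":0,"ty":0,"tz":0,"hand":255},
  {"ax":0,"ay":0,"az":0,"tx":0,"ty":0,"tz":0,"hand":255},
])

```text
clock: 35.05
ee_pos: [545.6, -10.4, 47.3]
orientation: [0.001, -0.019, 1.0, 0.0]
ft_force: [-3.4, -0.3, 14.9]
finger_gap: 12.8
grasp_force: 62.9
```

Request:
drive_tool([
  {"ax":0,"ay":0,"az":7,"tx":0,"ty":0,"tz":0,"hand":255},
  {"ax":0,"ay":0,"az":7,"tx":0,"ty":0,"tz":0,"hand":255},
  {"ax":0,"ay":0,"az":7,"tx":0,"ty":0,"tz":0,"hand":255},
  {"ax":0,"ay":0,"az":7,"tx":0,"ty":0,"tz":0,"hand":255},
  {"ax":0,"ay":0,"az":7,"tx":0,"ty":0,"tz":0,"hand":255},
  {"ax":0,"ay":0,"az":7,"tx":0,"ty":0,"tz":0,"hand":255},
  {"ax":0,"ay":0,"az":7,"tx":0,"ty":0,"tz":0,"hand":255},
  {"ax":0,"ay":0,"az":7,"tx":0,"ty":0,"tz":0,"hand":255},
])

```text
clock: 35.85
ee_pos: [546.5, -8.5, 47.4]
orientation: [0.0, 0.454, 0.891, 0.002]
ft_force: [-1.4, 4.9, 12.1]
finger_gap: 12.8
grasp_force: 62.7
```

Request:
drive_tool([
  {"ax":0,"ay":0,"az":6,"tx":0,"ty":0,"tz":0,"hand":255},
  {"ax":0,"ay":0,"az":5,"tx":0,"ty":0,"tz":0,"hand":255},
  {"ax":0,"ay":0,"az":2.5,"tx":0,"ty":0,"tz":0,"hand":255},
  {"ax":0,"ay":0,"az":0,"tx":0,"ty":0,"tz":0,"hand":255},
  {"ax":0,"ay":0,"az":0,"tx":0,"ty":0,"tz":0,"hand":255},
])

```text
clock: 36.35
ee_pos: [546.9, -8.3, 47.4]
orientation: [0.0, 0.554, 0.833, 0.003]
ft_force: [-0.5, 5.8, 12.4]
finger_gap: 12.7
grasp_force: 62.6
```

```bash
python3 -c "
from h import *
to(547,-10.5,55,113.2);print(pose()[2]['moment'])"
```

```text
at [546.9  -8.3  47.4] yaw 112.78 az -0.4 tx -0.2 ty -0.08 tz -0.76 gap 12.7 t 36.35 tilt [ 0.003  0.004 -1.   ]
[1.15909265 0.28588668 0.32541725]
```

Request:
drive_tool([
  {"ax":0,"ay":0,"az":0,"tx":0,"ty":0,"tz":-0.4,"hand":255},
  {"ax":0,"ay":0,"az":0,"tx":0,"ty":0,"tz":-0.4,"hand":255},
  {"ax":0,"ay":0,"az":0,"tx":0,"ty":0,"tz":0,"hand":255},
  {"ax":0,"ay":0,"az":0,"tx":0,"ty":0,"tz":0,"hand":150},
  {"ax":0,"ay":0,"az":0,"tx":0,"ty":0,"tz":0,"hand":100},
  {"ax":0,"ay":0,"az":0,"tx":0,"ty":0,"tz":0,"hand":0},
  {"ax":0,"ay":0,"az":0,"tx":0,"ty":0,"tz":0,"hand":0},
])

```text
clock: 37.05
ee_pos: [545.0, -10.7, 53.6]
orientation: [-0.0, 0.555, 0.832, -0.0]
ft_force: [0.2, -0.6, 0.4]
finger_gap: 70.1
grasp_force: 0.0
```

Request:
drive_tool([
  {"ax":0,"ay":0,"az":0,"tx":0,"ty":0,"tz":-4,"hand":0},
  {"ax":0,"ay":0,"az":0,"tx":0,"ty":0,"tz":-4,"hand":0},
  {"ax":0,"ay":0,"az":7,"tx":0,"ty":0,"tz":-4,"hand":0},
  {"ax":0,"ay":0,"az":7,"tx":0,"ty":0,"tz":-3,"hand":0},
  {"ax":0,"ay":0,"az":6.9,"tx":0,"ty":0,"tz":0,"hand":0},
  {"ax":0,"ay":0,"az":0,"tx":0,"ty":0,"tz":0,"hand":0},
  {"ax":0,"ay":0,"az":0,"tx":0,"ty":0,"tz":0,"hand":0},
])

```text
clock: 37.75
ee_pos: [544.7, -10.6, 203.3]
orientation: [-0.0, 0.695, 0.719, -0.001]
ft_force: [0.1, 0.6, -0.3]
finger_gap: 85.0
grasp_force: 0.0
```

```bash
python3 -c "
from h import *
knob();to(600,-120,205,91.95)
P,C,im=cloud('wrist');k=(abs(P[:,0]-650)<40)&(abs(P[:,1]+180)<40)&(P[:,2]>90)&(P[:,2]<110);q=P[k]
print(len(q));
if len(q): print(np.median(q,0),cv2.minAreaRect(q[:,:2].astype(np.float32)))
P,C,im=cloud('top');k=(abs(P[:,0]-650)<40)&(abs(P[:,1]+180)<40)&(P[:,2]>90)&(P[:,2]<110);q=P[k];print(len(q),q.mean(0),q.min(0),q.max(0))"
```

```text
45 58 581 med z 52.2 rect [546.7  -7.7] [42.6 40.1] 16.8
66 85 577 med z 79.9 rect [547.3  -9.4] [14.1 43.6] 23.7
at [544.5 -10.6 203. ] yaw 91.87 az -0.1 tx -11.13 ty 5.18 tz -0.2 gap 85.4 t 37.8 tilt [-0.002 -0.    -1.   ]
202
[ 644.30155227 -170.1082216    98.85453237] ((645.3246459960938, -172.1874542236328), (23.07240104675293, 14.648259162902832), 49.80154800415039)
30 [ 646.86788    -176.88805919   97.87730699] [ 636.61681306 -184.50913565   91.37318471] [ 658.02630463 -170.46004618  105.84035722]
```

Request:
drive_tool([
  {"ax":0,"ay":0,"az":0,"tx":-4.27,"ty":2.5,"tz":0,"hand":0},
  {"ax":0,"ay":0,"az":0,"tx":-4.27,"ty":2.5,"tz":0,"hand":0},
  {"ax":0,"ay":0,"az":0,"tx":-4.27,"ty":2.5,"tz":0,"hand":0},
  {"ax":0,"ay":0,"az":0,"tx":-4.27,"ty":2.5,"tz":0,"hand":0},
  {"ax":0,"ay":0,"az":0,"tx":0,"ty":0,"tz":0,"hand":0},
  {"ax":0,"ay":0,"az":0,"tx":0,"ty":0,"tz":0,"hand":0},
  {"ax":0,"ay":0,"az":0,"tx":0,"ty":0,"tz":0,"hand":0},
  {"ax":0,"ay":0,"az":0,"tx":0,"ty":0,"tz":0,"hand":0},
])

```text
clock: 38.7
ee_pos: [649.8, -176.7, 204.1]
orientation: [-0.0, 0.696, 0.718, -0.0]
ft_force: [-0.3, 0.5, -0.3]
finger_gap: 85.6
grasp_force: 0.0
```

```bash
cat >> h.py <<'E'
def marks(y):
    "post top, white carrier floor of pocket 1 and dies"
    P,C,im=cloud('wrist');C=C.astype(int)
    k=(abs(P[:,0]-648)<25)&(abs(P[:,1]-y)<25)&(P[:,2]>94)&(P[:,2]<106);q=P[k];r=cv2.minAreaRect(q[:,:2].astype(np.float32));print('post',len(q),np.round(r[0],1),np.round(r[1],1),'z',np.median(q[:,2]).round(1))
    br=(abs(P[:,0]-645)<25)&(P[:,2]>55)&(P[:,2]<64)&(C[:,0]-C[:,2]>60);q=P[br]
    if len(q): h,e=np.histogram(q[:,1],bins=np.arange(-230,200,5));print('dietops y',[(int(a),int(n)) for a,n in zip(e,h) if n>5])
E
python3 -c "
from h import *
to(650.6,-178,62,91.95)
marks(-178)"
```

```text
at [ 649.8 -176.7  204.1] yaw 91.86 az -0.1 tx -0.13 ty 0.08 tz 14.21 gap 85.6 t 38.7 tilt [-0.001  0.    -1.   ]
post 401 [ 649.4 -174.7] [24.1 15.4] z 100.7
dietops y [(-115, 20), (-110, 83), (-105, 108), (-100, 104), (-95, 104), (-90, 114), (-85, 105), (-65, 120), (-60, 95), (-55, 108), (-50, 136), (-45, 118), (-40, 101), (-35, 72), (-25, 11), (-20, 153), (-15, 137), (-10, 110), (-5, 60)]
```

Request:
drive_tool([
  {"ax":0,"ay":0,"az":-0.1,"tx":0.15,"ty":0,"tz":4.5,"hand":0},
  {"ax":0,"ay":0,"az":0,"tx":0,"ty":0,"tz":4.5,"hand":0},
  {"ax":0,"ay":0,"az":0,"tx":0,"ty":0,"tz":4.6,"hand":0},
  {"ax":0,"ay":0,"az":0,"tx":0,"ty":0,"tz":0,"hand":0},
  {"ax":0,"ay":0,"az":0,"tx":0,"ty":0,"tz":0,"hand":0},
  {"ax":0,"ay":0,"az":0,"tx":0,"ty":0,"tz":0,"hand":0},
  {"ax":0,"ay":0,"az":0,"tx":0,"ty":0,"tz":0,"hand":0},
])

```text
clock: 39.45
ee_pos: [653.0, -177.1, 71.5]
orientation: [0.003, 0.695, 0.719, 0.001]
ft_force: [0.6, -1.0, 0.5]
finger_gap: 85.3
grasp_force: 0.0
```

Request:
drive_tool([
  {"ax":0,"ay":0,"az":0,"tx":0,"ty":0,"tz":0,"hand":255},
  {"ax":0,"ay":0,"az":0,"tx":0,"ty":0,"tz":0,"hand":255},
  {"ax":0,"ay":0,"az":0,"tx":0,"ty":0,"tz":0,"hand":255},
  {"ax":0,"ay":0,"az":0,"tx":0,"ty":0,"tz":0,"hand":255},
  {"ax":0,"ay":0,"az":0,"tx":0,"ty":0,"tz":0,"hand":255},
  {"ax":0,"ay":0,"az":0,"tx":0,"ty":0,"tz":0,"hand":255},
  {"ax":0,"ay":0,"az":0,"tx":0,"ty":0,"tz":0,"hand":255},
])

```text
clock: 40.15
ee_pos: [649.8, -176.7, 68.3]
orientation: [-0.0, 0.696, 0.718, -0.0]
ft_force: [-4.1, -0.2, 6.3]
finger_gap: 23.0
grasp_force: 59.5
```

```bash
python3 -c "
from h import *
p,r,s=pose();a=np.radians(1.95);to(p[0]-130*np.sin(a),p[1]+130*np.cos(a),68)"
```

```text
at [ 649.8 -176.7   68.3] yaw 91.86 az 0.0 tx 13.0 ty -0.02 tz 0.03 gap 23.0 t 40.15 tilt [-0.001 -0.    -1.   ]
```

Request:
drive_tool([
  {"ax":0,"ay":0,"az":0,"tx":0.7,"ty":0,"tz":0,"hand":255},
  {"ax":0,"ay":0,"az":0,"tx":1.3,"ty":0,"tz":0,"hand":255},
  {"ax":0,"ay":0,"az":0,"tx":1.5,"ty":0,"tz":0,"hand":255},
  {"ax":0,"ay":0,"az":0,"tx":2,"ty":0,"tz":0,"hand":255},
  {"ax":0,"ay":0,"az":0,"tx":2,"ty":0,"tz":0,"hand":255},
  {"ax":0,"ay":0,"az":0,"tx":2,"ty":0,"tz":0,"hand":255},
  {"ax":0,"ay":0,"az":0,"tx":1.5,"ty":0,"tz":0,"hand":255},
  {"ax":0,"ay":0,"az":0,"tx":0,"ty":0,"tz":0,"hand":255},
])

```text
clock: 40.95
ee_pos: [645.2, -64.2, 68.3]
orientation: [-0.002, 0.695, 0.719, -0.0]
ft_force: [-6.3, 0.2, 6.8]
finger_gap: 23.1
grasp_force: 59.7
```

Request:
drive_tool([
  {"ax":0,"ay":0,"az":0,"tx":0,"ty":0,"tz":0,"hand":255},
  {"ax":0,"ay":0,"az":0,"tx":0,"ty":0,"tz":0,"hand":255},
])

```text
clock: 41.15
ee_pos: [645.3, -65.8, 68.3]
orientation: [-0.001, 0.695, 0.719, -0.001]
ft_force: [-6.1, 0.7, 7.0]
finger_gap: 23.0
grasp_force: 59.8
```

```bash
python3 -c "
from h import *
a=np.radians(1.95);to(649.8-130*np.sin(a),-176.7+130*np.cos(a),68);print(pose()[2]['ft_force'])"
```

```text
at [645.3 -65.8  68.3] yaw 91.9 az 0.0 tx 1.9 ty 0.07 tz 0.03 gap 23.0 t 41.15 tilt [-0.003  0.001 -1.   ]
[-6.1147843   0.73587547  7.01449597]
```

Request:
drive_tool([
  {"ax":0,"ay":0,"az":0,"tx":1.0,"ty":0,"tz":0,"hand":255},
  {"ax":0,"ay":0,"az":0,"tx":0.5,"ty":0,"tz":0,"hand":255},
  {"ax":0,"ay":0,"az":0,"tx":0.4,"ty":0,"tz":0,"hand":255},
  {"ax":0,"ay":0,"az":0,"tx":0,"ty":0,"tz":0,"hand":255},
  {"ax":0,"ay":0,"az":0,"tx":0,"ty":0,"tz":0,"hand":255},
  {"ax":0,"ay":0,"az":0,"tx":0,"ty":0,"tz":0,"hand":255},
])

```text
clock: 41.75
ee_pos: [644.6, -47.5, 68.3]
orientation: [-0.001, 0.695, 0.719, -0.001]
ft_force: [-5.9, -0.3, 6.9]
finger_gap: 23.2
grasp_force: 59.8
```

```bash
python3 -c "
from h import *
a=np.radians(1.95);to(649.8-130*np.sin(a),-176.7+130*np.cos(a),68);print(pose()[2]['ft_force'])"
```

```text
at [644.6 -47.5  68.3] yaw 91.87 az 0.0 tx 0.07 ty 0.08 tz 0.03 gap 23.2 t 41.75 tilt [-0.003  0.    -1.   ]
[-5.92934727 -0.28684988  6.9332275 ]
```

Request:
drive_tool([
  {"ax":0,"ay":0,"az":0,"tx":0,"ty":0,"tz":0,"hand":130},
  {"ax":0,"ay":0,"az":0,"tx":0,"ty":0,"tz":0,"hand":60},
  {"ax":0,"ay":0,"az":0,"tx":0,"ty":0,"tz":0,"hand":0},
  {"ax":0,"ay":0,"az":0,"tx":0,"ty":0,"tz":0,"hand":0},
  {"ax":0,"ay":0,"az":0,"tx":0,"ty":0,"tz":-4,"hand":0},
  {"ax":0,"ay":0,"az":0,"tx":0,"ty":0,"tz":-4.5,"hand":0},
  {"ax":0,"ay":0,"az":0,"tx":0,"ty":0,"tz":-4.5,"hand":0},
  {"ax":0,"ay":0,"az":0,"tx":0,"ty":0,"tz":0,"hand":0},
])

```text
clock: 42.55
ee_pos: [650.8, -48.0, 205.6]
orientation: [0.005, 0.696, 0.718, 0.004]
ft_force: [0.7, -0.4, -0.0]
finger_gap: 85.6
grasp_force: 0.0
```

Request:
drive_tool([
  {"ax":0,"ay":0,"az":-7.1,"tx":0,"ty":0,"tz":0,"hand":0},
  {"ax":0,"ay":0,"az":-7.1,"tx":0,"ty":0,"tz":0,"hand":0},
  {"ax":0,"ay":0,"az":-7.1,"tx":0,"ty":0,"tz":0,"hand":0},
  {"ax":0,"ay":0,"az":0,"tx":2.4,"ty":-2.5,"tz":0,"hand":0},
  {"ax":0,"ay":0,"az":0,"tx":2.4,"ty":-2.5,"tz":0,"hand":0},
  {"ax":0,"ay":0,"az":0,"tx":2.4,"ty":-2.5,"tz":0,"hand":0},
  {"ax":0,"ay":0,"az":0,"tx":0,"ty":0,"tz":3,"hand":0},
  {"ax":0,"ay":0,"az":0,"tx":0,"ty":0,"tz":0,"hand":0},
])

```text
clock: 43.35
ee_pos: [545.8, -10.6, 165.2]
orientation: [-0.002, 0.551, 0.835, -0.002]
ft_force: [-1.1, 0.2, -0.2]
finger_gap: 85.4
grasp_force: 0.0
```

Request:
drive_tool([
  {"ax":0,"ay":0,"az":0,"tx":0,"ty":0,"tz":0,"hand":0},
  {"ax":0,"ay":0,"az":0,"tx":0,"ty":0,"tz":0,"hand":0},
])

```text
clock: 43.55
ee_pos: [550.4, -11.2, 168.8]
orientation: [0.001, 0.551, 0.835, 0.0]
ft_force: [0.6, -0.2, 0.8]
finger_gap: 85.3
grasp_force: 0.0
```

```bash
python3 -c "
from h import *
knob();to(547,-10.2,55,113.2);marks(-45)
cv2.imwrite('pics/w9.png',snapshot('wrist')[0][:,:,::-1])
P,C,im=cloud('top');C=C.astype(int);w=(abs(P[:,0]-683)<14)&(abs(P[:,1]-60)<40)&(C.min(1)>150);print('white',P[w].mean(0) if w.any() else 0)
P,C,im=cloud('wrist');C=C.astype(int);w=(abs(P[:,0]-680)<14)&(abs(P[:,1]-60)<40)&(C.min(1)>170)&(P[:,2]>12);y=(abs(P[:,0]-683)<14)&(abs(P[:,1]-60)<40)&(C[:,0]>150)&(C[:,2]<80)
print('white',P[w].mean(0),w.sum(),'yel',P[y].mean(0) if y.any() else 0,y.sum())"
```

```text
45 58 802 med z 52.3 rect [546.4  -8.4] [42.  40.1] 19.1
66 85 680 med z 80.1 rect [546.9  -9.8] [13.4 43.7] 23.1
at [550.6 -11.2 168.9] yaw 113.14 az -0.1 tx 0.23 ty -0.29 tz 11.39 gap 85.3 t 43.6 tilt [ 0.002 -0.    -1.   ]
post 218 [637.3 -47.7] [12.  18.5] z 100.4
dietops y [(15, 33), (20, 99), (25, 121), (30, 120), (35, 119), (40, 125), (45, 126), (50, 21), (65, 112), (70, 127), (75, 129), (80, 137), (85, 137), (90, 132), (95, 65), (105, 40), (110, 150), (115, 162), (120, 128), (125, 160), (130, 175), (135, 154), (140, 35)]
white [672.29775688  58.00993773  29.75168442]
white [674.30287108  58.69884962  32.57731775] 68 yel [688.86452499  60.66173344  18.88719927] 3
```

View pics/w9.png

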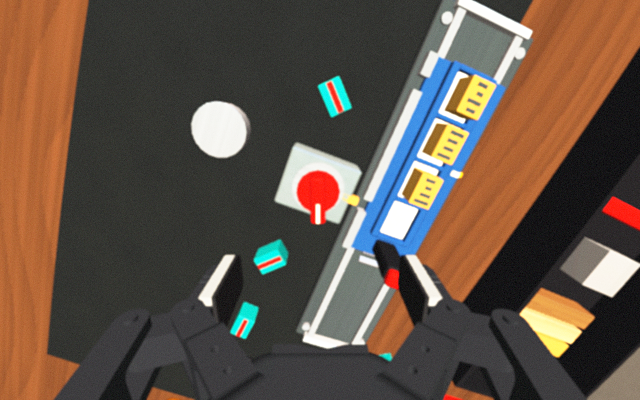

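Request:
drive_tool([
  {"ax":0,"ay":0,"az":0,"tx":0.23,"ty":-0.29,"tz":0,"hand":100},
  {"ax":0,"ay":0,"az":0,"tx":0,"ty":0,"tz":4,"hand":100},
  {"ax":0,"ay":0,"az":0,"tx":0,"ty":0,"tz":4,"hand":100},
  {"ax":0,"ay":0,"az":0,"tx":0,"ty":0,"tz":3.3,"hand":100},
  {"ax":0,"ay":0,"az":0,"tx":0,"ty":0,"tz":0,"hand":100},
  {"ax":0,"ay":0,"az":0,"tx":0,"ty":0,"tz":0,"hand":100},
  {"ax":0,"ay":0,"az":0,"tx":0,"ty":0,"tz":0,"hand":100},
])

```text
clock: 44.5
ee_pos: [547.2, -10.0, 57.0]
orientation: [0.001, 0.551, 0.835, 0.001]
ft_force: [0.0, -0.1, 0.3]
finger_gap: 51.9
grasp_force: 0.0
```

Request:
drive_tool([
  {"ax":0,"ay":0,"az":0,"tx":0,"ty":0,"tz":0,"hand":255},
  {"ax":0,"ay":0,"az":0,"tx":0,"ty":0,"tz":0,"hand":255},
  {"ax":0,"ay":0,"az":0,"tx":0,"ty":0,"tz":0,"hand":255},
  {"ax":0,"ay":0,"az":0,"tx":0,"ty":0,"tz":0,"hand":255},
  {"ax":0,"ay":0,"az":0,"tx":0,"ty":0,"tz":0,"hand":255},
  {"ax":0,"ay":0,"az":0,"tx":0,"ty":0,"tz":0,"hand":255},
])

```text
clock: 45.1
ee_pos: [547.3, -9.7, 55.8]
orientation: [0.001, 0.551, 0.835, 0.001]
ft_force: [3.6, 2.0, 3.8]
finger_gap: 12.6
grasp_force: 60.4
```

Request:
drive_tool([
  {"ax":0,"ay":0,"az":0,"tx":0,"ty":0,"tz":0.4,"hand":255},
  {"ax":0,"ay":0,"az":0,"tx":0,"ty":0,"tz":0.4,"hand":255},
  {"ax":0,"ay":0,"az":0,"tx":0,"ty":0,"tz":0,"hand":255},
  {"ax":0,"ay":0,"az":0,"tx":0,"ty":0,"tz":0,"hand":255},
])

```text
clock: 45.5
ee_pos: [547.4, -9.7, 49.4]
orientation: [0.002, 0.551, 0.835, 0.001]
ft_force: [0.5, 2.5, 19.6]
finger_gap: 12.7
grasp_force: 62.6
```

Pressed to the bottom; now turn it back counter-clockwise.

Request:
drive_tool([
  {"ax":0,"ay":0,"az":-7,"tx":0,"ty":0,"tz":0,"hand":255},
  {"ax":0,"ay":0,"az":-7,"tx":0,"ty":0,"tz":0,"hand":255},
  {"ax":0,"ay":0,"az":-7,"tx":0,"ty":0,"tz":0,"hand":255},
  {"ax":0,"ay":0,"az":-7,"tx":0,"ty":0,"tz":0,"hand":255},
  {"ax":0,"ay":0,"az":-7,"tx":0,"ty":0,"tz":0,"hand":255},
  {"ax":0,"ay":0,"az":-7,"tx":0,"ty":0,"tz":0,"hand":255},
  {"ax":0,"ay":0,"az":-7,"tx":0,"ty":0,"tz":0,"hand":255},
  {"ax":0,"ay":0,"az":-7,"tx":0,"ty":0,"tz":0,"hand":255},
])

```text
clock: 46.3
ee_pos: [547.0, -10.3, 49.4]
orientation: [0.002, 0.092, 0.996, -0.0]
ft_force: [0.1, 1.8, 19.0]
finger_gap: 12.9
grasp_force: 62.7
```

Request:
drive_tool([
  {"ax":0,"ay":0,"az":-6,"tx":0,"ty":0,"tz":0,"hand":255},
  {"ax":0,"ay":0,"az":-5,"tx":0,"ty":0,"tz":0,"hand":255},
  {"ax":0,"ay":0,"az":-2.8,"tx":0,"ty":0,"tz":0,"hand":255},
  {"ax":0,"ay":0,"az":0,"tx":0,"ty":0,"tz":0,"hand":255},
  {"ax":0,"ay":0,"az":0,"tx":0,"ty":0,"tz":0,"hand":255},
])

```text
clock: 46.8
ee_pos: [547.1, -10.5, 49.4]
orientation: [0.002, -0.025, 1.0, -0.001]
ft_force: [-0.3, 0.5, 19.5]
finger_gap: 12.3
grasp_force: 62.8
```

```bash
python3 -c "
from h import *
to(547,-10.2,55,-178.1);print(pose()[2]['moment'],pose()[2]['ft_force'])"
```

```text
at [547.1 -10.5  49.4] yaw -177.12 az 1.0 tx 0.01 ty 0.03 tz -0.56 gap 12.3 t 46.8 tilt [ 0.004 -0.001 -1.   ]
[ 0.06180837  0.10980046 -0.2689826 ] [-0.32477596  0.54194261 19.53554743]
```

Yaw 182.9°, past the end angle of about 182°. Ease up, release and lift clear.

Request:
drive_tool([
  {"ax":0,"ay":0,"az":0,"tx":0,"ty":0,"tz":-0.5,"hand":255},
  {"ax":0,"ay":0,"az":0,"tx":0,"ty":0,"tz":-0.4,"hand":255},
  {"ax":0,"ay":0,"az":0,"tx":0,"ty":0,"tz":0,"hand":255},
  {"ax":0,"ay":0,"az":0,"tx":0,"ty":0,"tz":0,"hand":150},
  {"ax":0,"ay":0,"az":0,"tx":0,"ty":0,"tz":0,"hand":100},
  {"ax":0,"ay":0,"az":0,"tx":0,"ty":0,"tz":0,"hand":0},
  {"ax":0,"ay":0,"az":0,"tx":0,"ty":0,"tz":0,"hand":0},
])

```text
clock: 47.5
ee_pos: [544.0, -10.1, 55.2]
orientation: [-0.001, -0.026, 1.0, -0.0]
ft_force: [-0.5, -0.3, -0.1]
finger_gap: 70.1
grasp_force: 0.0
```

Request:
drive_tool([
  {"ax":0,"ay":0,"az":0,"tx":0,"ty":0,"tz":-4,"hand":0},
  {"ax":0,"ay":0,"az":0,"tx":0,"ty":0,"tz":-4,"hand":0},
  {"ax":0,"ay":0,"az":0,"tx":0,"ty":0,"tz":-4,"hand":0},
  {"ax":0,"ay":0,"az":0,"tx":3,"ty":0,"tz":-3,"hand":0},
  {"ax":0,"ay":0,"az":0,"tx":4,"ty":0,"tz":0,"hand":0},
  {"ax":0,"ay":0,"az":0,"tx":0,"ty":0,"tz":0,"hand":0},
  {"ax":0,"ay":0,"az":0,"tx":0,"ty":0,"tz":0,"hand":0},
  {"ax":0,"ay":0,"az":0,"tx":0,"ty":0,"tz":0,"hand":0},
])

```text
clock: 48.3
ee_pos: [476.2, -13.7, 205.9]
orientation: [0.0, -0.026, 1.0, -0.0]
ft_force: [0.5, 0.3, 0.1]
finger_gap: 85.4
grasp_force: 0.0
```

```bash
python3 -c "
from h import *
knob();to(547,-10,55);knob('scene')
for n in('wrist','scene'):
    P,C,im=cloud(n);C=C.astype(int)
    k=(abs(P[:,0]-645)<22)&(P[:,2]>56)&(P[:,2]<64)&(C[:,0]-C[:,2]>50);h,e=np.histogram(P[k][:,1],bins=np.arange(-100,180,10));print(n,[(int(a),int(b)) for a,b in zip(e,h) if b>3])
    k=(P[:,0]>578)&(P[:,0]<615)&(abs(P[:,1]+8)<10)&(C[:,0]>150)&(C[:,2]<110)&(P[:,2]>15);print('bolt x',P[k][:,0].min() if k.any() else 0,P[k][:,0].max() if k.any() else 0)
"
```

```text
45 58 527 med z 52.3 rect [545.8 -10.6] [42.4 41.2] 89.4
66 85 455 med z 80.0 rect [547.1 -10.9] [44.6 13.6] 3.0
at [476.4 -13.6 205.7] yaw -177.04 az 0.0 tx -7.07 ty -0.0 tz 15.07 gap 85.3 t 48.35 tilt [ 0. -0. -1.]
45 58 109 med z 51.1 rect [550.8 -10.8] [39.  40.5] 4.9
66 85 72 med z 78.2 rect [550.7  -9.3] [45.9 10.6] 0.0
wrist [(10, 30), (20, 126), (30, 128), (40, 116), (60, 70), (70, 120), (80, 125), (90, 85), (100, 6), (110, 10)]
bolt x 596.2607584031297 608.1391368399441
scene [(20, 28), (30, 28), (40, 28), (60, 15), (70, 25), (80, 29), (90, 21), (110, 30), (120, 25), (130, 29), (140, 4)]
bolt x 583.7402298212806 602.9058360320289
```

```bash
python3 -c "
from plant import close_job
print(close_job())"
```

```text
the job is handed in; nothing more can be done
None
```

The job is handed in: both worn dies are in the scrap tray, all three brass dies sit relief up in pockets 2 to 4, and the carrier is locked at the strike station with the knob back up.

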